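# Make up the desk charging station

### The job

Make up the charging station. From the row of small things along the desk's front edge, lay the power brick in the wider well of the grey base and the USB hub in the longer, narrower well next to it, then set the wood-topped hood down over both, fully seated between the base's corner upstands, with its slotted end over the hub. On top of the hood, lay the earbud case flat inside the low rectangular rim above the brick and stand the torch from the front row upright in the round cup above the hub; leave the stapler, the calculator and the mouse where they are.

Things in the scene. Friction and masses are not known exactly. Their poses are not given: they have to be found in the camera images.
- station_base: Grey charging-station base, 78 (x) x 256 (y) mm, 12 mm thick, immovable. Origin: centre of underside. In its top, two wells 6 mm deep: the wider, for the brick (53 x 100 mm), centred at y +63 mm; the narrower, for the hub (42 x 116 mm), at y -55 mm. An L-shaped upstand at each corner, 8 mm above the top, leaves the hood 2.5 mm play each side; the long sides are open between them.
- station_hood: Loose hood, 0.22 kg, white with wooden top, open below, 63 (x) x 240 (y) x 34 mm. Origin: centre of lower rim; seated 12 mm above desk, y as the base's. On top: at y +63 mm a rectangular rim 4 mm high, 52 (x) x 65 mm inside, for the earbuds; at y -63 mm a round cup 10 mm high, 38 mm inside, for the torch; both floors are the wooden top. Side walls of the -y end slotted. Grip across the middle.
- power_brick: Black power brick, 45 mm (x) by 92 mm (y) by 28 mm high, no lead, in the row along the desk's front edge. Origin: centre of its underside; long side along y. Either way round will do.
- usb_hub: Pale grey USB hub, a flat bar with four ports in one long side, 34 mm (x) by 108 mm (y) by 16 mm high, in the row along the desk's front edge (a look-alike far back under the raised shelf is fixed and not meant). Origin: centre of its underside; long side along y. Either way round will do.
- earbud_case: White rounded earbud case lying flat, about 44 mm (x) by 56 mm (y) by 22 mm high, closed. Origin: centre of its underside; long side along y. Either way round will do.
- torch: Small dark pocket torch standing upright in the row along the desk's front edge (another far back on the raised shelf is not meant), a round barrel 29 mm in diameter at the ends, 103 mm high. Origin: centre of its lower end; z up.
- stapler: Dark red stapler, 141 x 60 x 49 mm, standing at the left of the work; not part of the job. Origin: centre of its underside.
- calculator: Desk calculator, 125 x 81 x 15 mm, lying at the right of the work; not part of the job. Origin: centre of its underside.
- mouse: Black computer mouse, 110 x 63 x 40 mm, at the right of the work; not part of the job. Origin: centre of its underside.
Not all that is in view belongs to the job. Leave any blue, purple or red look-alike of the torch alone.

How it is judged:
On the way, in this order (a step that is already met when the one before it is completed fails the run):
1. the brick and the hub both lie in their wells of the base (x of power_brick in the frame of station_base between -0.008 and 0.008 m and y of power_brick in the frame of station_base between 0.055 and 0.071 m and z of each of power_brick, usb_hub in the frame of station_base below 0.0095 m and angle between the y axis of each of power_brick, usb_hub and the y axis of station_base, either way round below 0.2 rad and angle between each of power_brick, usb_hub's own z axis and vertical below 0.08 rad and x of usb_hub in the frame of station_base between -0.008 and 0.008 m and y of usb_hub in the frame of station_base between -0.063 and -0.047 m), for 0.2 s.
2. the hood is seated on the base over both, slotted end over the hub (all of step 1 and x of station_hood in the frame of station_base between -0.006 and 0.006 m and y of station_hood in the frame of station_base between -0.006 and 0.006 m and z of station_hood in the frame of station_base below 0.0145 m and angle between station_hood's own z axis and vertical below 0.04 rad and angle between the y axis of station_hood and the y axis of station_base, either way round below 0.08 rad and y of power_brick in the frame of station_hood above 0.03 m), for 0.2 s.
At the end, for the whole second after the job is handed in: Brick and hub lie in their own wells (8 mm); the hood stands level on the base over them (6 mm, 0.08 rad), slotted end over the hub; the earbud case lies flat inside the rectangular rim (10 mm, 0.5 rad) and the torch stands upright in the round cup (8 mm); all at rest (all of step 2 and x of earbud_case in the frame of station_hood between -0.01 and 0.01 m and y of earbud_case in the frame of station_hood between 0.053 and 0.073 m and z of earbud_case in the frame of station_hood between 0.03 and 0.0365 m and angle between each of earbud_case, torch's own z axis and vertical below 0.08 rad and angle between the y axis of earbud_case and the y axis of station_hood, either way round below 0.5 rad and x of torch in the frame of station_hood between -0.008 and 0.008 m and y of torch in the frame of station_hood between -0.071 and -0.055 m and z of torch in the frame of station_hood between 0.03 and 0.037 m and linear speed of each of power_brick, usb_hub, station_hood, earbud_case, torch below 0.02 m/s); the robot touches nothing.
It fails at once if the stapler is pushed or moved by more than 25 mm (distance of stapler from where it was at the start of the episode above 0.025 m).
It fails at once if the calculator is pushed or moved by more than 25 mm (distance of calculator from where it was at the start of the episode above 0.025 m).
It fails at once if the mouse is pushed or moved by more than 25 mm (distance of mouse from where it was at the start of the episode above 0.025 m).
It also fails if it takes over 115 s, if anything falls off the work surface, if the arm or the gripper's body presses on something with over 40 N, if the wrist force passes 120 N, or if a joint passes its speed limit or range.

### The arm

A 6-joint arm with a two-finger parallel gripper is mounted at the origin on a cart in front of the work surface, level with it; the furniture and walls round the work are solid. World frame = base frame: x ahead of the robot, y to its left, z up, the work surface at z = 0. Lengths are in m, angles in rad, forces in N, time in s.
With the tool pointing down it reaches from about 0.325 to 0.775 m from the base axis. Payload 5.5 kg.
Tool frame: the origin (TCP) lies midway between the tips of the shut fingers; the grasp point (between the pads) lies 19 mm behind it (tcp_to_grasp is the distance from the TCP to the grasp point, in m); z points along the fingers, y is the line along which they close (so a half turn about z gives the same grasp; the last joint's range is limited). The gripper opens to 85 mm and grips with 20 to 120 N. Pads are 22 mm wide; open, the fingers measure 114 mm over their backs; the gripper's body (76 mm by 85 mm) begins 54 mm behind the grasp point. The pads swing forward as they close: fully open they stand 13 mm farther back than shut.
Start: joints at [1.208, 0.091, 1.231, -0, 1.82, -0.057], TCP at [0.181, 0.572, 0.231] pointing down, gripper open.
Joint ranges: [-2.87, 2.87], [-0.86, 2.18], [0.17, 2.46], [-1.51, 4.65], [0.06, 2.69], [-2.65, 2.65]. Speed limits (rad/s): [2.57, 2.57, 3.01, 3.14, 3.14, 3.14].

### API

Orientations are given as [roll, pitch, yaw] about the fixed x, y, z axes, in that order (R = Rz(yaw) Ry(pitch) Rx(roll)).
In Python, from rig import * gives the robot as it stands.
- The arm moves only by the shell command python3 -m jog 'ROWS' [FORCE]. ROWS is JSON, a list of rows, each a list of 7 numbers: the turn, a rotation vector about the tool's x, y, z scaled (see below), then the shift along the tool's x, y, z scaled (see below), then the opening, from 0 (shut) to 1 (fully open). In form: [[ax, ay, az, dx, dy, dz, gripper], ...]. A call has 1 to 20 rows; each row is the pose to reach, as a shift and turn from the pose commanded when the call began, along the tool's axes at that moment; what a row does not reach only later rows make up. The controller multiplies each number of a shift by 0.5 m and each number of a turn by 45 degrees. A row lasts 1/10 s, in which the tool goes at most 50 mm and 8.59 degrees, less where a joint would pass 70% of its speed; a pose out of reach is approached as far as the arm can. A call with a number of a shift or a turn outside -1 to 1 is refused whole. A call with a gripper value outside its range is refused whole. The fingers move at their own pace and stop on an object; FORCE is the grip in N (left out, the last holds). Time passes only in rows, so rows that repeat a pose let the fingers close. It gives the time, the measured TCP pose, the force, the opening and the grip force at its end, in the units of the state.
- sense(): the state, without advancing time (a new reading comes with each control period).
- camera(name): name is "scene" or "side" or "wrist"; returns a dict with "image" (384x512x3 uint8, blue, green, red), "K" (3x3 intrinsics, pixels), "R" (3x3) and "t" (3): a world point X has camera coordinates R X + t. Camera axes: x right, y down, z forward; pixel columns grow to the right and rows downward; lengths in m; the calibration is good to about 2 mm. A picture is of the moment at which its call begins. There is no depth.
- close_job(): hands the job in; it is judged then, once.
Trained networks look in the newest picture that a camera, given by its name, has taken for a name from the list of things; names that differ only in an ending like _2 or _b are one class to them, and where a whole thing is asked for, a point or a joint stands for the part that bears it (a point fixed in the world has none). Each returns a list of dicts, best first, with "p" (0 to 1); they miss things now and then, are a little off and sometimes report something else, mostly with a low value. They report only what shows in the picture. A call takes as long as a camera call. They do not tell look-alikes from the thing itself.
- outline_of(query, camera): "region" (384x512 bool, what is visible of it) and "rect" ([left, top, right, bottom] in pixels, round what is visible of it).
- tip_of(query, camera): "location" ([column, row] in pixels: a listed point, or the origin of a listed thing).
The state is a dict: "clock": time; "q": joint angles; "dq": joint speeds; "joint_torque": joint torques, N m; "tcp_pos": TCP position; "tool_rot": TCP orientation; "force": force on the tool from outside, world axes, zero at the start; "wrist_torque": the same for the moment, N m; "opening": finger opening in m; "finger_force": force on a finger pad.
Only numpy, scipy, OpenCV 4.12 (cv2) and the standard library are available. Lean on these libraries where they do the work, as an engineer would, in place of code of your own. Each camera call takes 0.05 s, during which the arm holds its last target. There are 200 camera calls.

## Working session

There is one attempt and no reset: what is moved stays moved. The work goes in short steps, Python scripts to look and compute and a shell command to move; the robot and the scene stay as the last step left them, time stands still between calls to the robot, and variables do not carry over. Pictures are saved under pics/ and viewed, at most 14 in all, crops included, and the job is handed in when it is done.

```bash
ls; mkdir -p pics; cat > h.py <<'E'
from rig import *
import numpy as np, cv2
def snap(n,f):
    c=camera(n); cv2.imwrite('pics/'+f,c['image']); return c
def ray(c,uv):
    d=np.linalg.inv(c['K'])@np.array([uv[0],uv[1],1.0]); R=np.array(c['R']);t=np.array(c['t'])
    return -R.T@t, R.T@d/np.linalg.norm(d)
def atz(c,uv,z):
    o,d=ray(c,uv); return o+d*(z-o[2])/d[2]
def tri(obs):
    A=np.zeros((3,3));b=np.zeros(3)
    for c,uv in obs:
        o,d=ray(c,uv);P=np.eye(3)-np.outer(d,d);A+=P;b+=P@o
    x=np.linalg.solve(A,b)
    res=[np.linalg.norm((np.eye(3)-np.outer(ray(c,uv)[1],ray(c,uv)[1]))@(x-ray(c,uv)[0])) for c,uv in obs]
    return x,res
def proj(c,X):
    p=c['K']@(np.array(c['R'])@X+np.array(c['t'])); return p[:2]/p[2]
E
python3 - <<'E'
from h import *
np.set_printoptions(precision=4,suppress=True)
T="station_base station_hood power_brick usb_hub earbud_case torch stapler calculator mouse".split()
C={n:snap(n,n+'0.png') for n in('scene','side','wrist')}
for n in C: print(n,ray(C[n],(256,192)))
for q in T:
    o={}
    for n in('scene','side','wrist'):
        r=tip_of(q,n)[:3]; o[n]=r
        print(q,n,[(round(a['p'],2),np.round(a['location']).tolist()) for a in r],[(round(a['p'],2),np.round(a['rect']).tolist()) for a in outline_of(q,n)[:2]])
    if o['scene'] and o['side']: print('  ',*tri([(C[n],o[n][0]['location']) for n in('scene','side')]))
    if o['scene']: print('   z0', atz(C['scene'],o['scene'][0]['location'],0))
print(sense())
E
```

```text
pics
scene (array([-0.0415, -0.5428,  0.5294]), array([ 0.701 ,  0.4178, -0.578 ]))
side (array([0.2709, 0.6729, 0.4394]), array([ 0.2854, -0.8627, -0.4176]))
wrist (array([0.1118, 0.5937, 0.3718]), array([ 0.2751, -0.0799, -0.9581]))
station_base scene [(0.4, [204.0, 179.0])] [(0.73, [247.0, 179.0, 356.0, 240.0])]
station_base side [(0.69, [257.0, 184.0])] [(0.82, [221.0, 162.0, 282.0, 198.0])]
station_base wrist [] []
   [ 0.5077 -0.082   0.0836] [np.float64(0.014692615362567607), np.float64(0.014692615362567595)]
   z0 [ 0.5839 -0.0065  0.    ]
station_hood scene [(0.97, [206.0, 177.0])] [(0.97, [161.0, 153.0, 247.0, 197.0]), (0.45, [107.0, 166.0, 146.0, 213.0])]
station_hood side [(0.98, [221.0, 232.0])] [(0.66, [184.0, 196.0, 251.0, 256.0]), (0.38, [267.0, 232.0, 293.0, 254.0])]
station_hood wrist [] []
   [ 0.5853 -0.0094  0.002 ] [np.float64(0.004014893511874673), np.float64(0.004014893511874797)]
   z0 [ 0.5939 -0.005   0.    ]
power_brick scene [(0.74, [241.0, 240.0])] [(0.82, [218.0, 218.0, 264.0, 256.0])]
power_brick side [] [(0.68, [296.0, 183.0, 315.0, 208.0])]
power_bri
[... 1942 characters left out ...]
use side [(0.86, [274.0, 158.0])] [(0.58, [257.0, 146.0, 290.0, 158.0])]
mouse wrist [] []
   [ 0.5997 -0.5133  0.0041] [np.float64(0.004507397768551947), np.float64(0.004507397768551995)]
   z0 [ 0.6119 -0.5134  0.    ]
{'clock': 2.85, 'q': array([ 1.2083,  0.0911,  1.2307, -0.    ,  1.8198, -0.0567]), 'dq': array([-0.0012, -0.0003,  0.0004, -0.0003,  0.0002, -0.0015]), 'joint_torque': array([  0.0002, -45.8463, -41.8081,   0.    ,   0.0008,  -0.    ]), 'tcp_pos': array([0.1806, 0.5722, 0.2313]), 'tool_rot': array([-3.1416,  0.    ,  2.8358]), 'force': array([ 0.0953, -0.0868,  0.3948]), 'wrist_torque': array([ 0.0495,  0.0225, -0.0109]), 'finger_force': 0.0, 'opening': 0.08577477862033676}
```

```bash
python3 - <<'E'
import cv2
a=cv2.imread('pics/scene0.png')[120:300,90:430]; cv2.imwrite('pics/sc.png',cv2.resize(a,None,fx=2.35,fy=2.35,interpolation=3))
a=cv2.imread('pics/side0.png')[140:290,170:350]; cv2.imwrite('pics/si.png',cv2.resize(a,None,fx=4,fy=4,interpolation=3))
E
```

```text
(no output)
```

View pics/sc.png

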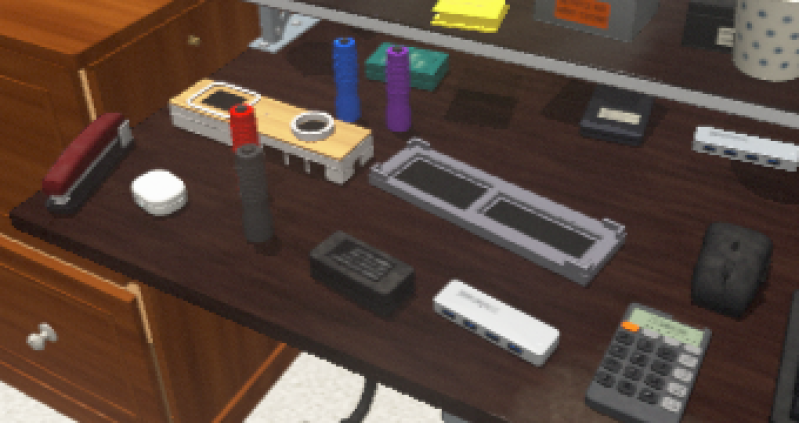

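View pics/si.png

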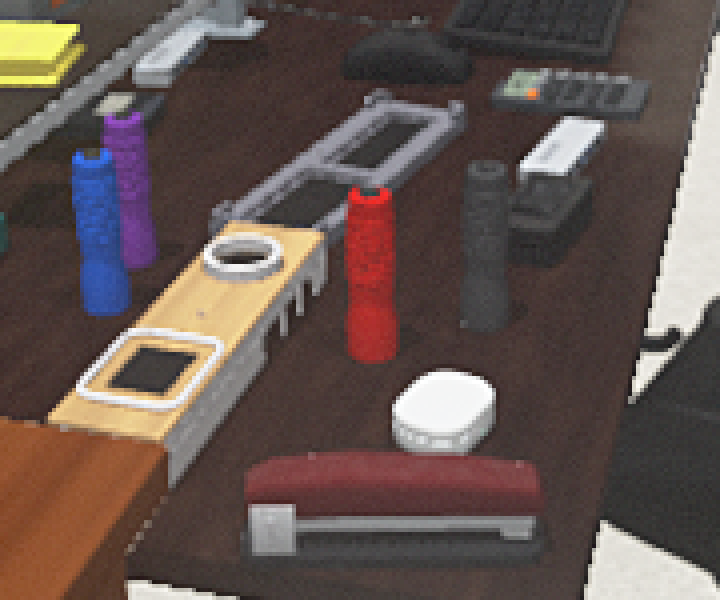

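Scene: dark torch (200,220) against look-alikes red (190,188), blue (237,171), purple (260,172). White hub (302,261) against the shelf one (408,183). Brick (243,238) against the dark box at (355,165). By the description I take the front-row ones. Next I bring the wrist camera over the work.

```bash
cat >> h.py <<'E'
np.set_printoptions(precision=4,suppress=True)
from scipy.spatial.transform import Rotation as Ro
def go(p,yaw,roll=np.pi):
    s=sense(); R0=Ro.from_euler('xyz',s['tool_rot']); R1=Ro.from_euler('xyz',[np.pi,0,yaw])
    best=(R0.inv()*R1).as_rotvec()/np.radians(45)
    d=R0.inv().apply(np.array(p)-s['tcp_pos'])/.5
    print('turn',best.round(3),'shift',d.round(4),'rows~',np.ceil(max(np.linalg.norm(d)*10,np.linalg.norm(best)*45/8.59)),'tcp',s['tcp_pos'],s['tool_rot'],'t',s['clock'])
E
python3 -c "
from h import *
go([.42,-.02,.40],2.1); c=camera('scene')
for n,u in dict(base=(301,210),l=(250,190),r=(350,228)).items(): print(n,atz(c,u,.01))
print(c['K'])"
```

```text
turn [-0.     0.     0.937] shift [-0.8131 -0.9853 -0.3374] rows~ 14.0 tcp [0.1806 0.5722 0.2313] [-3.1416  0.      2.8358] t 2.85
base [ 0.5762 -0.2956  0.01  ]
l [ 0.5886 -0.1498  0.01  ]
r [ 0.57   -0.4147  0.01  ]
[[358.8347   0.     256.2087]
 [  0.     358.8347 185.432 ]
 [  0.       0.       1.    ]]
```

```bash
python3 -m jog '[[0,0,0,0,0,-0.1,1],[0,0,0,0,0,-0.2,1],[0,0,0,0,0,-0.3374,1],[0,0,0.937,-0.8131,-0.9853,-0.3374,1],[0,0,0.937,-0.8131,-0.9853,-0.3374,1],[0,0,0.937,-0.8131,-0.9853,-0.3374,1],[0,0,0.937,-0.8131,-0.9853,-0.3374,1],[0,0,0.937,-0.8131,-0.9853,-0.3374,1],[0,0,0.937,-0.8131,-0.9853,-0.3374,1],[0,0,0.937,-0.8131,-0.9853,-0.3374,1],[0,0,0.937,-0.8131,-0.9853,-0.3374,1],[0,0,0.937,-0.8131,-0.9853,-0.3374,1],[0,0,0.937,-0.8131,-0.9853,-0.3374,1],[0,0,0.937,-0.8131,-0.9853,-0.3374,1],[0,0,0.937,-0.8131,-0.9853,-0.3374,1],[0,0,0.937,-0.8131,-0.9853,-0.3374,1],[0,0,0.937,-0.8131,-0.9853,-0.3374,1],[0,0,0.937,-0.8131,-0.9853,-0.3374,1],[0,0,0.937,-0.8131,-0.9853,-0.3374,1],[0,0,0.937,-0.8131,-0.9853,-0.3374,1]]'
python3 -c "
from h import *
snap('wrist','w1.png'); go([.42,-.25,.40],1.571)"
```

```text
clock: 4.9
tcp_pos: [0.4197, -0.0189, 0.4005]
tool_rot: [3.141, 0.0, 2.102]
force: [0.6, 0.4, -0.3]
opening: 0.0851
finger_force: 0.0
turn [0.001 0.    0.676] shift [-0.3988 -0.2337  0.0009] rows~ 5.0 tcp [ 0.4197 -0.0189  0.4004] [3.1408 0.0005 2.1021] t 4.95
```

View pics/w1.png

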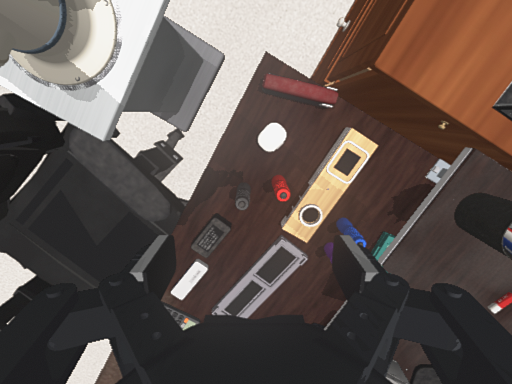

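```bash
python3 -c "
from h import *
go([.46,-.44,.30],1.571)"
```

```text
turn [0.001 0.    0.676] shift [-0.7668 -0.3574  0.201 ] rows~ 9.0 tcp [ 0.4197 -0.0189  0.4004] [3.1408 0.0005 2.1021] t 4.95
```

```bash
python3 -m jog '[[0,0,0.676,-0.767,-0.357,0.2,1],[0,0,0.676,-0.767,-0.357,0.2,1],[0,0,0.676,-0.767,-0.357,0.2,1],[0,0,0.676,-0.767,-0.357,0.2,1],[0,0,0.676,-0.767,-0.357,0.2,1],[0,0,0.676,-0.767,-0.357,0.2,1],[0,0,0.676,-0.767,-0.357,0.2,1],[0,0,0.676,-0.767,-0.357,0.2,1],[0,0,0.676,-0.767,-0.357,0.2,1],[0,0,0.676,-0.767,-0.357,0.2,1],[0,0,0.676,-0.767,-0.357,0.2,1],[0,0,0.676,-0.767,-0.357,0.2,1],[0,0,0.676,-0.767,-0.357,0.2,1]]'
python3 -c "
from h import *
import pickle
c=snap('wrist','w2.png'); pickle.dump(c,open('w2.pkl','wb'))
for q in ['station_base','power_brick','usb_hub','torch']:
  print(q,[(round(a['p'],2),a['location'],atz(c,a['location'],0)) for a in tip_of(q,'wrist')[:3]])
print(c['K'][0,0],ray(c,(256,192)))
go([.46,-.44,.30],1.571)"
```

```text
clock: 6.25
tcp_pos: [0.4601, -0.4398, 0.3018]
tool_rot: [3.14, 0.002, 1.571]
force: [0.2, 0.9, -0.6]
opening: 0.0852
finger_force: 0.0
station_base [(0.75, [335.5, 52.7], array([ 0.5835, -0.2822,  0.    ]))]
power_brick [(0.74, [233.0, 9.4], array([ 0.4302, -0.2255,  0.    ]))]
usb_hub [(0.78, [243.7, 104.2], array([ 0.4442, -0.356 ,  0.    ]))]
torch [(0.32, [244.3, 102.8], array([ 0.4452, -0.3539,  0.    ]))]
265.96063736504215 (array([ 0.4592, -0.368 ,  0.4433]), array([ 0.0103, -0.2882, -0.9575]))
turn [ 0.001  0.001 -0.002] shift [0.0012 0.0007 0.0014] rows~ 1.0 tcp [ 0.4597 -0.4406  0.3007] [3.1409 0.0008 1.5697] t 6.5
```

View pics/w2.png

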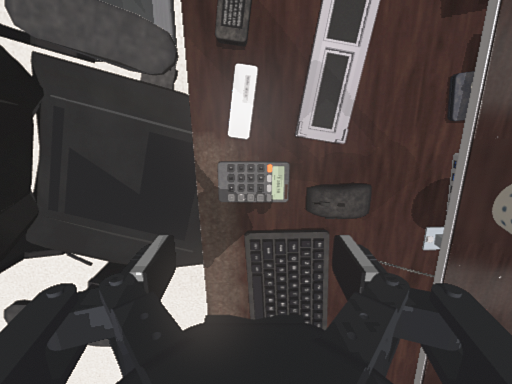

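```bash
python3 -m jog '[[0,0,0,0.36,0,0,1],[0,0,0,0.36,0,0,1],[0,0,0,0.36,0,0,1],[0,0,0,0.36,0,0,1],[0,0,0,0.36,0,0,1],[0,0,0,0.36,0,0,1],[0,0,0,0.36,0,0,1]]'
python3 -c "
from h import *
import pickle
c=snap('wrist','w3.png'); pickle.dump(c,open('w3.pkl','wb'))
for q in ['station_base','power_brick','usb_hub','torch','station_hood','earbud_case']:
  print(q,[(round(a['p'],2),a['location'],atz(c,a['location'],0)) for a in tip_of(q,'wrist')[:3]])
b={}
for q in ['station_base','power_brick','usb_hub']:
  o=outline_of(q,'wrist'); b[q]=[(a['p'],a['region']) for a in o[:2]]; print(q,[(round(a['p'],2),a['rect']) for a in o])
pickle.dump(b,open('w3o.pkl','wb'))
im=c['image']; cv2.imwrite('pics/w3c.png',cv2.resize(im[0:270,190:430],None,fx=2.2,fy=2.2,interpolation=3))
go([.46,-.26,.30],1.571)"
```

```text
clock: 7.2
tcp_pos: [0.4597, -0.262, 0.2998]
tool_rot: [-3.141, 0.0, 1.568]
force: [0.1, -0.5, 0.4]
opening: 0.0851
finger_force: 0.0
station_base [(0.89, [326.3, 167.9], array([ 0.5814, -0.2805,  0.    ]))]
power_brick [(0.65, [236.5, 134.3], array([ 0.4311, -0.2244,  0.    ]))]
usb_hub [(0.96, [246.3, 210.5], array([ 0.4456, -0.3566,  0.    ])), (0.3, [241.7, 50.1], array([ 0.4416, -0.1007,  0.    ]))]
torch [(0.91, [397.3, 63.3], array([ 0.6772, -0.1196,  0.    ])), (0.9, [397.2, 19.0], array([ 0.6683, -0.0607,  0.    ])), (0.62, [246.1, 51.1], array([ 0.4482, -0.1021,  0.    ]))]
station_hood []
earbud_case []
station_base [(0.93, [289.8, 85.0, 375.3, 243.1])]
power_brick [(0.94, [219.2, 105.6, 254.7, 166.6])]
usb_hub [(0.96, [233.7, 180.2, 258.4, 243.2])]
turn [-0.    -0.    -0.003] shift [ 0.0027  0.0004 -0.0002] rows~ 1.0 tcp [ 0.4598 -0.2614  0.2999] [-3.1414 -0.0001  1.5687] t 7.7
```

View pics/w3c.png

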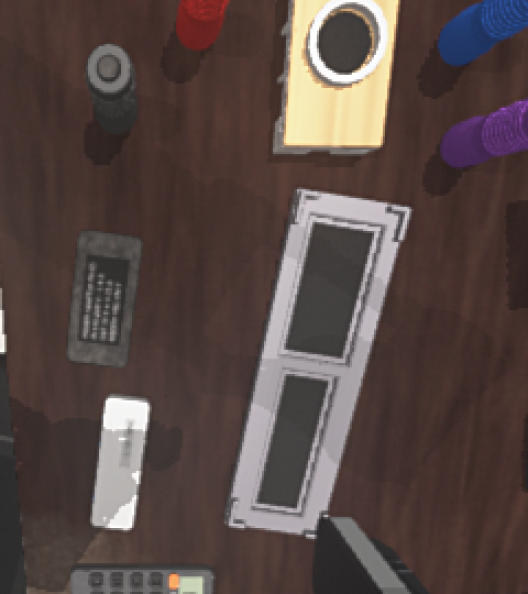

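```bash
cat >> h.py <<'E'
from scipy.optimize import minimize
def hullmask(c,pts):
    p=np.array([proj(c,X) for X in pts]); m=np.zeros((384*4,512*4),np.uint8)
    h=cv2.convexHull(((p+.5)*4).astype(np.float32)).astype(int); cv2.fillConvexPoly(m,h,1)
    return cv2.resize(m.astype(np.float32),(512,384),interpolation=cv2.INTER_AREA)
def fit(c,reg,dims,x0,z0=0,fixz=True):
    sx,sy,h=dims; r=reg.astype(np.float32)
    def mod(p):
        R=Ro.from_euler('z',p[2]).as_matrix(); 
        return [np.array([p[0],p[1],z0])+R@np.array([a*sx/2,b*sy/2,z]) for a in(-1,1) for b in(-1,1) for z in(0,h)]
    f=lambda p:np.abs(hullmask(c,mod(p))-r).sum()
    s=np.array([[0,0,0],[.01,0,0],[0,.01,0],[0,0,.15]])
    m=minimize(f,x0,method='Nelder-Mead',options=dict(initial_simplex=np.array(x0)+s,xatol=1e-5,fatol=.01,maxiter=300))
    return m.x,m.fun/r.sum()
E
python3 - <<'E'
from h import *
import pickle
c=pickle.load(open('w3.pkl','rb'));b=pickle.load(open('w3o.pkl','rb'))
print(fit(c,b['power_brick'][0][1],(.045,.092,.028),[.431,-.2244,0]))
print(fit(c,b['usb_hub'][0][1],(.034,.108,.016),[.4456,-.3566,0]))
print(fit(c,b['station_base'][0][1],(.078,.256,.012),[.5814,-.2805,-.2]))
f=lambda L,z:np.array([atz(c,(190+(u+.5)/2.2-.5,(v+.5)/2.2-.5),z)[:2] for u,v in L])
for L in ([(312,215),(384,227),(350,365),(280,355)],[(283,373),(338,378),(310,510),(253,505)],[(298,190),(410,208),(317,537),(228,525)]):
    P=f(L,.012);print(P.mean(0),[np.linalg.norm(P[i]-P[i-1]).round(4) for i in range(4)],[np.arctan2(*(P[i]-P[j])[::1]).round(3) for i,j in((0,3),(1,2))])
E
```

```text
(array([ 0.4328, -0.2257, -0.1331]), np.float64(0.07323529411764707))
(array([ 0.4412, -0.3526, -0.1307]), np.float64(0.0741516323024055))
(array([ 0.5852, -0.2839, -0.1628]), np.float64(0.021607166294789343))
[ 0.596  -0.2217] [np.float64(0.0992), np.float64(0.0515), np.float64(0.0986), np.float64(0.0531)] [np.float64(0.162), np.float64(0.145)]
[ 0.5786 -0.3361] [np.float64(0.1087), np.float64(0.0416), np.float64(0.1086), np.float64(0.0461)] [np.float64(0.157), np.float64(0.116)]
[ 0.5858 -0.2846] [np.float64(0.2555), np.float64(0.0791), np.float64(0.2554), np.float64(0.0735)] [np.float64(0.15), np.float64(0.172)]
```

```bash
python3 -c "
from h import *
go([.4325,-.2255,.13],1.438)"
```

```text
turn [-0.    -0.     0.166] shift [ 0.0716 -0.0547  0.3398] rows~ 4.0 tcp [ 0.4598 -0.2614  0.2999] [-3.1414 -0.0001  1.5687] t 7.7
```

```bash
python3 -m jog '[[0,0,0.166,0.072,-0.055,0.34,1],[0,0,0.166,0.072,-0.055,0.34,1],[0,0,0.166,0.072,-0.055,0.34,1],[0,0,0.166,0.072,-0.055,0.34,1],[0,0,0.166,0.072,-0.055,0.34,1],[0,0,0.166,0.072,-0.055,0.34,1],[0,0,0.166,0.072,-0.055,0.34,1]]'
python3 - <<'E'
from h import *
import pickle
c=snap('wrist','w4.png'); pickle.dump(c,open('w4.pkl','wb'))
o=outline_of('power_brick','wrist')[0]; print(o['p'],o['rect'],tip_of('power_brick','wrist')[:1])
print(fit(c,o['region'],(.045,.092,.028),[.4328,-.2257,-.133]))
sc=camera('scene');t=tip_of('power_brick','scene')[0]['location']
im=c['image'].copy(); im[o['region']]=im[o['region']]//2+np.array([0,100,0],np.uint8); cv2.imwrite('pics/w4o.png',im)
# brick: height check, tri of outline centroid corners: top free
for h in(.024,.028,.032): print(h,fit(c,o['region'],(.045,.092,h),[.4328,-.2257,-.133]))
go([.4325,-.2255,.007],1.438)
E
```

```text
clock: 8.4
tcp_pos: [0.4337, -0.2261, 0.1329]
tool_rot: [3.138, 0.002, 1.438]
force: [0.3, -0.2, 0.3]
opening: 0.0854
finger_force: 0.0
0.86 [227.6, 138.0, 280.1, 232.7] [{'location': [253.1, 179.9], 'p': 0.57}]
(array([ 0.4329, -0.2251, -0.1398]), np.float64(0.05113503734827264))
0.024 (array([ 0.4325, -0.2259, -0.1337]), np.float64(0.028551003734827263))
0.028 (array([ 0.4329, -0.2251, -0.1398]), np.float64(0.05113503734827264))
0.032 (array([ 0.4328, -0.2254, -0.1402]), np.float64(0.07809582166199813))
turn [0.002 0.001 0.   ] shift [ 0.0003 -0.0015  0.2485] rows~ 3.0 tcp [ 0.433  -0.2256  0.1313] [3.1397 0.0009 1.4384] t 8.65
```

View pics/w4o.png

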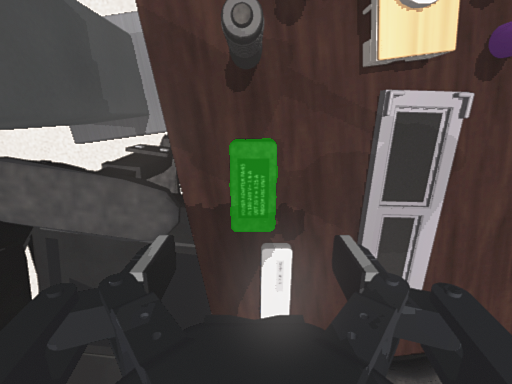

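The close view confirms the brick at (253,185), labelled top, fit (.4327,-.2255). Descend and grip.

```bash
python3 -m jog '[[0,0,0,0,-0.001,0.1,1],[0,0,0,0,-0.001,0.18,1],[0,0,0,0,-0.001,0.22,1],[0,0,0,0,-0.001,0.2486,1],[0,0,0,0,-0.001,0.2486,1],[0,0,0,0,-0.001,0.2486,1],[0,0,0,0,-0.001,0.2486,0.3],[0,0,0,0,-0.001,0.2486,0.3],[0,0,0,0,-0.001,0.2486,0.3],[0,0,0,0,-0.001,0.2486,0.3],[0,0,0,0,-0.001,0.2486,0.3],[0,0,0,0,-0.001,0.2486,0.3]]' 60
python3 -c "
from h import *
go([.5957,-.2218,.12],np.pi/2-.163)"
```

```text
clock: 9.85
tcp_pos: [0.4328, -0.2256, 0.0072]
tool_rot: [3.139, 0.001, 1.439]
force: [-0.5, -0.5, 6.6]
opening: 0.0433
finger_force: 64.2
turn [0.003 0.001 0.039] shift [ 0.0502  0.3226 -0.2249] rows~ 4.0 tcp [ 0.4328 -0.2256  0.0072] [3.1391 0.0011 1.4386] t 9.85
```

```bash
python3 -m jog '[[0,0,0,0,0,-0.1,0.3],[0,0,0,0,0,-0.2249,0.3],[0,0,0,0,0,-0.2249,0.3],[0.003,0.001,0.039,0.0502,0.3226,-0.2249,0.3],[0.003,0.001,0.039,0.0502,0.3226,-0.2249,0.3],[0.003,0.001,0.039,0.0502,0.3226,-0.2249,0.3],[0.003,0.001,0.039,0.0502,0.3226,-0.2249,0.3],[0.003,0.001,0.039,0.0502,0.3226,-0.2249,0.3],[0.003,0.001,0.039,0.0502,0.3226,-0.2249,0.3],[0.003,0.001,0.039,0.0502,0.3226,-0.2249,0.3]]'
python3 - <<'E'
from h import *
import pickle
c=snap('wrist','w5.png'); pickle.dump(c,open('w5.pkl','wb'))
o=outline_of('power_brick','wrist')[0]; print(o['p'],o['rect'])
print(fit(c,o['region'],(.045,.092,.028),[.5957,-.2218,-.163],z0=.113))
go([.5957,-.2218,.0145],np.pi/2-.163)
E
```

```text
clock: 10.85
tcp_pos: [0.594, -0.2216, 0.1181]
tool_rot: [-3.139, -0.001, 1.407]
force: [0.3, 1.0, -1.7]
opening: 0.0436
finger_force: 63.4
0.55 [207.3, 159.8, 300.5, 319.6]
(array([ 0.5938, -0.2216, -0.1692]), np.float64(0.19187955511691468))
turn [-0.002 -0.001 -0.001] shift [0.0003 0.0032 0.2085] rows~ 3.0 tcp [ 0.5942 -0.2218  0.1188] [-3.1399 -0.0005  1.4071] t 10.95
```

View pics/w5.png

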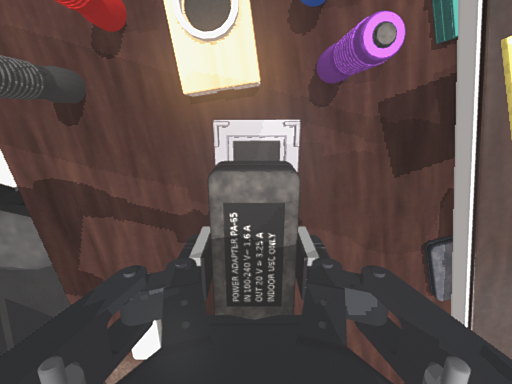

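```bash
python3 - <<'E'
from h import *
import pickle
c=pickle.load(open('w5.pkl','rb'))
R=Ro.from_euler('z',-.163).as_matrix()
im=cv2.resize(c['image'][100:340,170:340],None,fx=3,fy=2.5,interpolation=3)
im=cv2.resize(c['image'][105:175,195:320],None,fx=6,fy=6,interpolation=3)
for p,col in (((-.039,.128,.012),(0,0,255)),((.039,.128,.012),(0,0,255)),((-.0265,.113,.012),(255,0,0)),((.0265,.113,.012),(255,0,0))):
    X=np.array([.5855,-.284,0])+R@p; u=proj(c,X); print(p,u); cv2.drawMarker(im,tuple(((u-[195,105]+.5)*6).astype(int).tolist()),col,0,12)
cv2.imwrite('pics/w5c.png',im)
E
```

```text
(-0.039, 0.128, 0.012) [213.2587 120.0974]
(0.039, 0.128, 0.012) [299.8651 119.9835]
(-0.0265, 0.113, 0.012) [227.6066 137.0001]
(0.0265, 0.113, 0.012) [285.4376 136.9355]
```

View pics/w5c.png

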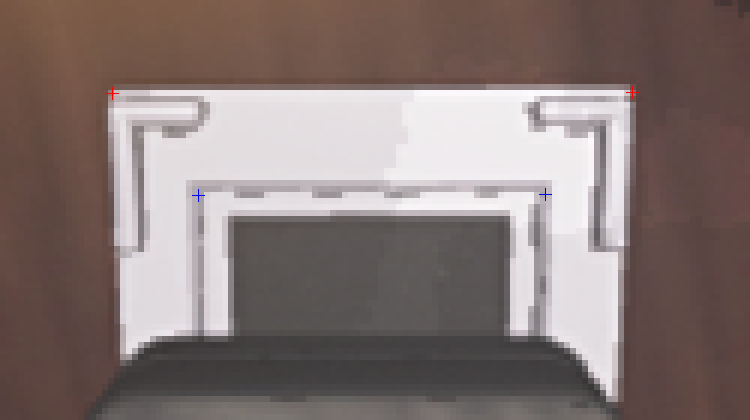

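```bash
python3 -m jog '[[-0.002,-0.001,-0.001,0.0023,0.0032,0.09,0.3],[-0.002,-0.001,-0.001,0.0023,0.0032,0.15,0.3],[-0.002,-0.001,-0.001,0.0023,0.0032,0.18,0.3],[-0.002,-0.001,-0.001,0.0023,0.0032,0.2,0.3],[-0.002,-0.001,-0.001,0.0023,0.0032,0.2085,0.3],[-0.002,-0.001,-0.001,0.0023,0.0032,0.2085,0.3],[-0.002,-0.001,-0.001,0.0023,0.0032,0.2085,0.3]]'
python3 -c "
from h import *
go([.5957,-.2208,.0135],np.pi/2-.163)"
```

```text
clock: 11.65
tcp_pos: [0.5976, -0.2209, 0.0157]
tool_rot: [3.14, 0.001, 1.409]
force: [0.2, -0.3, -0.5]
opening: 0.0438
finger_force: 63.3
turn [0.002 0.001 0.001] shift [-0.0004 -0.0037  0.0045] rows~ 1.0 tcp [ 0.5976 -0.2209  0.0157] [3.1397 0.0007 1.4086] t 11.65
```

```bash
python3 -m jog '[[0,0,0,0,-0.003,0.004,0.3],[0,0,0,0,-0.003,0.004,0.3],[0,0,0,0,-0.003,0.004,0.3],[0,0,0,0,-0.003,0.004,0.75],[0,0,0,0,-0.003,0.004,0.75],[0,0,0,0,-0.003,0.004,0.75],[0,0,0,0,-0.003,0.004,0.75],[0,0,0,0,-0.003,-0.1,0.8],[0,0,0,0,-0.003,-0.2,1],[0,0,0,0,-0.003,-0.25,1],[0,0,0,0,-0.003,-0.25,1]]'
python3 - <<'E'
from h import *
import pickle
c=snap('wrist','w6.png'); pickle.dump(c,open('w6.pkl','wb'))
o=outline_of('power_brick','wrist')[0]; print(o['p'],o['rect'])
print(fit(c,o['region'],(.045,.092,.028),[.5957,-.2218,-.163],z0=.006))
b=outline_of('usb_hub','wrist'); print([(a['p'],a['rect']) for a in b])
go([.4415,-.3526,.13],np.pi/2-.131)
E
```

```text
clock: 12.75
tcp_pos: [0.5976, -0.2212, 0.1459]
tool_rot: [3.132, 0.003, 1.409]
force: [-0.0, 0.1, 0.2]
opening: 0.0852
finger_force: 0.0
0.63 [226.7, 138.7, 276.0, 229.8]
(array([ 0.595 , -0.22  , -0.1663]), np.float64(0.049518993586581156))
[]
turn [-0.003 -0.001 -0.04 ] shift [-0.3112 -0.2598  0.0157] rows~ 5.0 tcp [ 0.5948 -0.22    0.1376] [-3.1392 -0.0004  1.4087] t 12.9
```

View pics/w6.png

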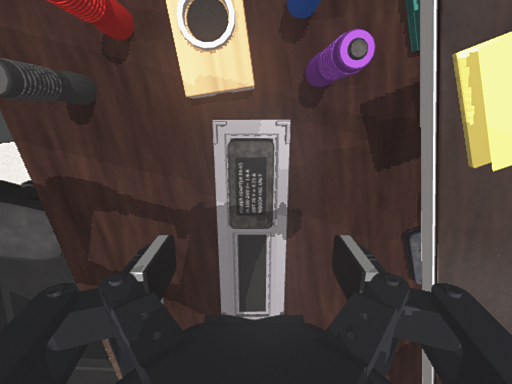

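The brick sits in the wider well, (227–276, 139–230). Now the hub.

```bash
python3 -m jog '[[0,0,-0.04,-0.311,-0.26,0.0157,1],[0,0,-0.04,-0.311,-0.26,0.0157,1],[0,0,-0.04,-0.311,-0.26,0.0157,1],[0,0,-0.04,-0.311,-0.26,0.0157,1],[0,0,-0.04,-0.311,-0.26,0.0157,1],[0,0,-0.04,-0.311,-0.26,0.0157,1],[0,0,-0.04,-0.311,-0.26,0.0157,1],[0,0,-0.04,-0.311,-0.26,0.0157,1],[0,0,-0.04,-0.311,-0.26,0.0157,1]]'
python3 - <<'E'
from h import *
c=camera('wrist')
o=outline_of('usb_hub','wrist')[0]; print(o['p'],o['rect'])
for h in (.012,.016,.02): print(fit(c,o['region'],(.034,.108,h),[.4415,-.3526,-.131]))
m=fit(c,o['region'],(.034,.108,.016),[.4415,-.3526,-.131])[0]
go([m[0],m[1],.007],np.pi/2+m[2])
E
```

```text
clock: 13.8
tcp_pos: [0.4428, -0.3517, 0.1308]
tool_rot: [-3.14, -0.0, 1.442]
force: [0.7, 0.1, -0.2]
opening: 0.0855
finger_force: 0.0
0.61 [238.4, 134.8, 272.2, 235.8]
(array([ 0.4415, -0.3535, -0.1356]), np.float64(0.028122295933083356))
(array([ 0.4415, -0.3533, -0.1393]), np.float64(0.0442024805307182))
(array([ 0.4417, -0.3519, -0.1302]), np.float64(0.07605638880876839))
turn [-0.001 -0.     0.013] shift [-0.003  -0.0016  0.2481] rows~ 3.0 tcp [ 0.4426 -0.352   0.131 ] [-3.1407 -0.0001  1.4418] t 13.9
```

```bash
python3 -m jog '[[0,0,0.013,-0.003,-0.002,0.1,1],[0,0,0.013,-0.003,-0.002,0.18,1],[0,0,0.013,-0.003,-0.002,0.22,1],[0,0,0.013,-0.003,-0.002,0.248,1],[0,0,0.013,-0.003,-0.002,0.248,1],[0,0,0.013,-0.003,-0.002,0.248,1],[0,0,0.013,-0.003,-0.002,0.248,0.2],[0,0,0.013,-0.003,-0.002,0.248,0.2],[0,0,0.013,-0.003,-0.002,0.248,0.2],[0,0,0.013,-0.003,-0.002,0.248,0.2],[0,0,0.013,-0.003,-0.002,0.248,0.2],[0,0,0.013,-0.003,-0.002,0.248,0.2],[0,0,0.013,-0.003,-0.002,0.248,0.2]]' 60
python3 -c "
from h import *
R=Ro.from_euler('z',-.163).as_matrix(); B=np.array([.5855,-.283,0]); print(B+R@[0,-.055,0])
go(B+R@[0,-.055,.12],np.pi/2-.163)"
```

```text
clock: 15.2
tcp_pos: [0.4411, -0.3546, 0.0084]
tool_rot: [3.141, 0.001, 1.43]
force: [-0.3, 0.7, 5.9]
opening: 0.0317
finger_force: 60.2
[ 0.5766 -0.3373  0.    ]
turn [0.001 0.001 0.028] shift [ 0.072   0.2636 -0.2231] rows~ 4.0 tcp [ 0.4411 -0.3546  0.0084] [3.1407 0.0012 1.4299] t 15.2
```

```bash
python3 -m jog '[[0,0,0,0,0,-0.1,0.2],[0,0,0,0,0,-0.223,0.2],[0,0,0,0,0,-0.223,0.2],[0.001,0.001,0.028,0.07,0.2636,-0.223,0.2],[0.001,0.001,0.028,0.07,0.2636,-0.223,0.2],[0.001,0.001,0.028,0.07,0.2636,-0.223,0.2],[0.001,0.001,0.028,0.07,0.2636,-0.223,0.2],[0.001,0.001,0.028,0.07,0.2636,-0.223,0.2],[0.001,0.001,0.028,0.07,0.2636,-0.223,0.2],[0.001,0.001,0.028,0.07,0.2636,-0.18,0.2],[0.001,0.001,0.028,0.07,0.2636,-0.1,0.2],[0.001,0.001,0.028,0.07,0.2636,-0.05,0.2],[0.001,0.001,0.028,0.07,0.2636,-0.05,0.2],[0.001,0.001,0.028,0.07,0.2636,-0.05,0.2]]'
python3 -c "
from h import *
go([.5764,-.3385,.0155],np.pi/2-.163)"
```

```text
clock: 16.6
tcp_pos: [0.5753, -0.3383, 0.0328]
tool_rot: [-3.14, -0.001, 1.407]
force: [0.1, -0.3, -0.4]
opening: 0.0319
finger_force: 60.2
turn [-0.002 -0.001 -0.001] shift [0.0001 0.0024 0.0346] rows~ 1.0 tcp [ 0.5753 -0.3383  0.0328] [-3.1399 -0.0006  1.4069] t 16.6
```

```bash
python3 -m jog '[[0,0,0,0,0.002,0.02,0.2],[0,0,0,0,0.002,0.034,0.2],[0,0,0,0,0.002,0.035,0.2],[0,0,0,0,0.002,0.035,0.2],[0,0,0,0,0.002,0.035,0.65],[0,0,0,0,0.002,0.035,0.65],[0,0,0,0,0.002,0.035,0.65],[0,0,0,0,0.002,0.035,0.65],[0,0,0,0,0.002,-0.05,0.7],[0,0,0,0,0.002,-0.15,1],[0,0,0,0,0.002,-0.24,1],[0,0,0,0,0.002,-0.24,1],[0,0,0,0,0.002,-0.24,1]]'
python3 - <<'E'
from h import *
c=snap('wrist','w7.png')
for q,d,x in(('usb_hub',(.034,.108,.016),[.5766,-.3373,-.163]),('power_brick',(.045,.092,.028),[.5957,-.2208,-.163])):
    o=outline_of(q,'wrist')
    if o: print(q,o[0]['p'],o[0]['rect'],fit(c,o[0]['region'],d,x,z0=.006))
go([.46,-.06,.28],1.571)
E
```

```text
clock: 17.9
tcp_pos: [0.578, -0.3387, 0.1545]
tool_rot: [3.139, 0.001, 1.408]
force: [0.3, 0.3, -0.6]
opening: 0.0853
finger_force: 0.0
usb_hub 0.64 [238.1, 128.4, 270.9, 229.7] (array([ 0.5765, -0.3364, -0.1602]), np.float64(0.057152188112344876))
power_brick 0.86 [226.3, 0.0, 280.6, 112.6] (array([ 0.5952, -0.2193, -0.1744]), np.float64(0.03564192300607847))
turn [-0.006 -0.003 -0.208] shift [ 0.5109 -0.3212 -0.2579] rows~ 7.0 tcp [ 0.5765 -0.3377  0.1497] [-3.1369 -0.0022  1.4079] t 18.05
```

View pics/w7.png

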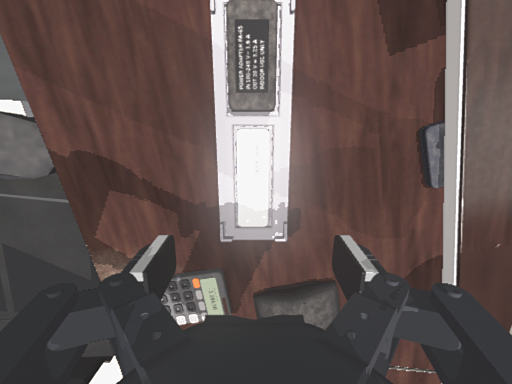

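Both lie in their wells: brick (252,55), hub (254,178). Now the hood.

```bash
python3 -c "
from h import *
go([.54,.03,.28],1.571)"
```

```text
turn [-0.006 -0.003 -0.208] shift [ 0.7145 -0.1925 -0.2581] rows~ 8.0 tcp [ 0.5765 -0.3377  0.1497] [-3.1369 -0.0022  1.4079] t 18.05
```

```bash
python3 -m jog '[[0,0,0,0,0,-0.1,1],[0,0,0,0,0,-0.2,1],[0,0,-0.208,0.7145,-0.1925,-0.258,1],[0,0,-0.208,0.7145,-0.1925,-0.258,1],[0,0,-0.208,0.7145,-0.1925,-0.258,1],[0,0,-0.208,0.7145,-0.1925,-0.258,1],[0,0,-0.208,0.7145,-0.1925,-0.258,1],[0,0,-0.208,0.7145,-0.1925,-0.258,1],[0,0,-0.208,0.7145,-0.1925,-0.258,1],[0,0,-0.208,0.7145,-0.1925,-0.258,1],[0,0,-0.208,0.7145,-0.1925,-0.258,1],[0,0,-0.208,0.7145,-0.1925,-0.258,1],[0,0,-0.208,0.7145,-0.1925,-0.258,1],[0,0,-0.208,0.7145,-0.1925,-0.258,1]]'
python3 - <<'E'
from h import *
import pickle
c=snap('wrist','w8.png'); pickle.dump(c,open('w8.pkl','wb'))
o=outline_of('station_hood','wrist')[0]; print(o['p'],o['rect'],tip_of('station_hood','wrist')[:1])
print(fit(c,o['region'],(.063,.240,.034),[.585,-.009,-.0]))
e=outline_of('earbud_case','wrist')
if e: print(e[0]['p'],e[0]['rect'],fit(c,e[0]['region'],(.044,.056,.022),[.44,.016,-.1]))
t=tip_of('torch','wrist'); print([(a['p'],a['location'],atz(c,a['location'],0)) for a in t])
pickle.dump([x['region'] for x in (o,e[0])] ,open('w8o.pkl','wb'))
E
```

```text
clock: 19.45
tcp_pos: [0.5404, 0.0285, 0.2807]
tool_rot: [-3.139, -0.001, 1.569]
force: [0.8, 1.3, 0.1]
opening: 0.0853
finger_force: 0.0
0.78 [261.9, 105.0, 309.2, 255.7] [{'location': [278.8, 183.6], 'p': 0.9}]
(array([ 0.5833, -0.0075, -0.0123]), np.float64(0.023792065452300094))
0.94 [172.8, 146.2, 207.4, 182.6] (array([ 0.4368,  0.0201, -0.1419]), np.float64(0.25617121848739494))
[(0.87, [330.0, 211.7], array([ 0.6679, -0.061 ,  0.    ])), (0.82, [228.4, 204.8], array([ 0.4962, -0.0484,  0.    ])), (0.79, [199.4, 232.3], array([ 0.4444, -0.0988,  0.    ])), (0.39, [332.7, 242.4], array([ 0.6771, -0.1184, -0.    ]))]
```

View pics/w8.png

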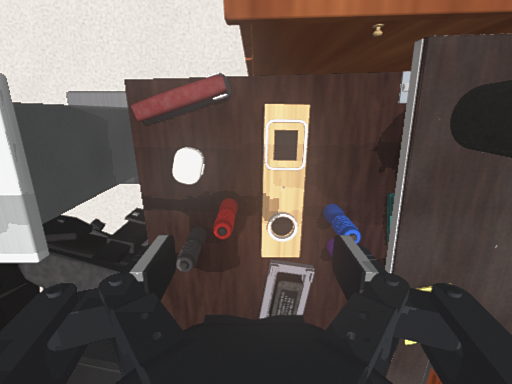

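```bash
python3 -c "
from h import *
go([.5833,-.0075,.16],1.571-.012)"
```

```text
turn [-0.002 -0.001  0.014] shift [-0.0737  0.0863  0.2426] rows~ 3.0 tcp [0.5404 0.0292 0.2814] [-3.1401 -0.001   1.5704] t 19.7
```

```bash
python3 -m jog '[[0,0,0.014,-0.0737,0.0863,0.2426,1],[0,0,0.014,-0.0737,0.0863,0.2426,1],[0,0,0.014,-0.0737,0.0863,0.2426,1],[0,0,0.014,-0.0737,0.0863,0.2426,1],[0,0,0.014,-0.0737,0.0863,0.2426,1],[0,0,0.014,-0.0737,0.0863,0.2426,1],[0,0,0.014,-0.0737,0.0863,0.2426,1]]'
python3 - <<'E'
from h import *
import pickle
c=snap('wrist','w9.png'); pickle.dump(c,open('w9.pkl','wb'))
o=outline_of('station_hood','wrist')[0]; print(o['p'],o['rect'])
m=fit(c,o['region'],(.063,.240,.034),[.5833,-.0075,-.012]);print(m); m=m[0]
R=Ro.from_euler('z',m[2]).as_matrix()
im=c['image'].copy()
L=[(a*.0315,b*.12,.034) for a in(-1,1) for b in(-1,1)]
im=cv2.resize(im[40:340,150:370],None,fx=2.6,fy=2,interpolation=3)
for p in L+[(a*.026,.063+b*.0325,.034) for a in(-1,1) for b in(-1,1)]:
    u=proj(c,np.array([m[0],m[1],0])+R@p); cv2.drawMarker(im,tuple(((u-[150,40]+.5)*[2.6,2]).astype(int).tolist()),(0,0,255),0,12)
cv2.imwrite('pics/w9c.png',im)
go([m[0],m[1],.006],np.pi/2+m[2])
E
```

```text
clock: 20.4
tcp_pos: [0.5841, -0.0064, 0.1634]
tool_rot: [3.138, -0.001, 1.561]
force: [1.1, 0.3, -0.3]
opening: 0.0853
finger_force: 0.0
0.61 [221.1, 61.1, 290.0, 282.9]
(array([ 0.5836, -0.0086, -0.0134]), np.float64(0.02930576631259484))
turn [ 0.003 -0.001  0.004] shift [-0.0045 -0.0012  0.3128] rows~ 4.0 tcp [ 0.5838 -0.0065  0.1624] [ 3.1394 -0.0008  1.5609] t 20.5
```

View pics/w9c.png

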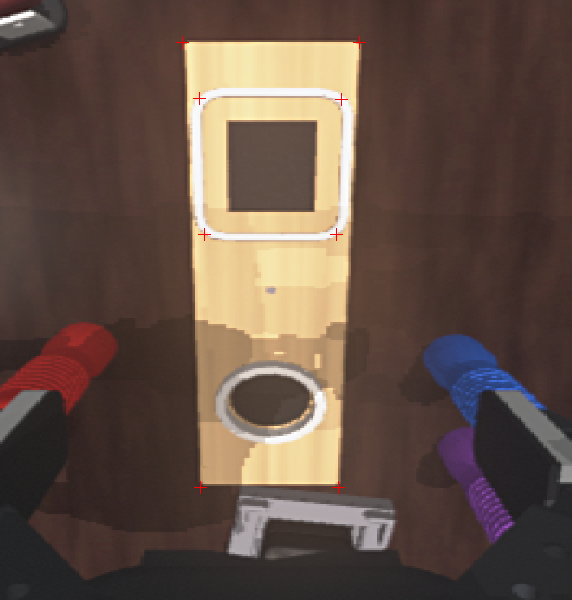

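The hood fit matches its corners within a pixel; cup (slotted) end is already towards the base. Descend and grip.

```bash
python3 -m jog '[[0.003,-0.001,0.004,-0.0045,-0.0012,0.1,1],[0.003,-0.001,0.004,-0.0045,-0.0012,0.19,1],[0.003,-0.001,0.004,-0.0045,-0.0012,0.26,1],[0.003,-0.001,0.004,-0.0045,-0.0012,0.3,1],[0.003,-0.001,0.004,-0.0045,-0.0012,0.3125,1],[0.003,-0.001,0.004,-0.0045,-0.0012,0.3125,1],[0.003,-0.001,0.004,-0.0045,-0.0012,0.3125,0.4],[0.003,-0.001,0.004,-0.0045,-0.0012,0.3125,0.4],[0.003,-0.001,0.004,-0.0045,-0.0012,0.3125,0.4],[0.003,-0.001,0.004,-0.0045,-0.0012,0.3125,0.4],[0.003,-0.001,0.004,-0.0045,-0.0012,0.3125,0.4]]' 60
python3 -c "
from h import *
go([.5855,-.283,.13],np.pi/2-.163)"
```

```text
clock: 21.6
tcp_pos: [0.5842, -0.0091, 0.0067]
tool_rot: [3.141, 0.0, 1.557]
force: [0.3, 1.3, 6.9]
opening: 0.062
finger_force: 68.1
turn [ 0.001 -0.     0.19 ] shift [-0.5478  0.0103 -0.2465] rows~ 7.0 tcp [ 0.5842 -0.0091  0.0067] [3.1406 0.     1.5572] t 21.6
```

```bash
python3 -m jog '[[0,0,0,0,0,-0.1,0.4],[0,0,0,0,0,-0.2,0.4],[0,0,0,0,0,-0.2465,0.4],[0,0,0,0,0,-0.2465,0.4],[0.001,0,0.095,-0.27,0.005,-0.2465,0.4],[0.001,0,0.095,-0.27,0.005,-0.2465,0.4],[0.001,0,0.095,-0.27,0.005,-0.2465,0.4],[0.001,0,0.19,-0.5478,0.0103,-0.2465,0.4],[0.001,0,0.19,-0.5478,0.0103,-0.2465,0.4],[0.001,0,0.19,-0.5478,0.0103,-0.2465,0.4],[0.001,0,0.19,-0.5478,0.0103,-0.2465,0.4],[0.001,0,0.19,-0.5478,0.0103,-0.2465,0.4],[0.001,0,0.19,-0.5478,0.0103,-0.2465,0.4],[0.001,0,0.19,-0.5478,0.0103,-0.2465,0.4]]'
python3 - <<'E'
from h import *
import pickle
c=snap('wrist','w10.png'); pickle.dump(c,open('w10.pkl','wb')); s=sense(); print(s['opening'],s['finger_force'])
B=np.array([.5855,-.283,0])
o=outline_of('station_hood','wrist')
if o: print(o[0]['p'],o[0]['rect'],fit(c,o[0]['region'],(.063,.240,.034),[B[0],B[1],-.163],z0=s['tcp_pos'][2]-.0067))
go([.5855,-.2835,.035],np.pi/2-.163)
E
python3 -c "
import cv2;a=cv2.imread('pics/w10.png')[:330,130:380];cv2.imwrite('pics/w10c.png',cv2.resize(a,None,fx=1.8,fy=1.8,interpolation=3))"
```

```text
clock: 23.0
tcp_pos: [0.5845, -0.2814, 0.1265]
tool_rot: [-3.136, -0.0, 1.41]
force: [0.6, 0.9, -1.2]
opening: 0.0617
finger_force: 67.2
0.061698488520957995 67.17295691370964
turn [-0.006  0.     0.002] shift [-0.0033  0.0032  0.184 ] rows~ 2.0 tcp [ 0.5846 -0.2816  0.127 ] [-3.1371  0.0003  1.4097] t 23.1
```

View pics/w10c.png

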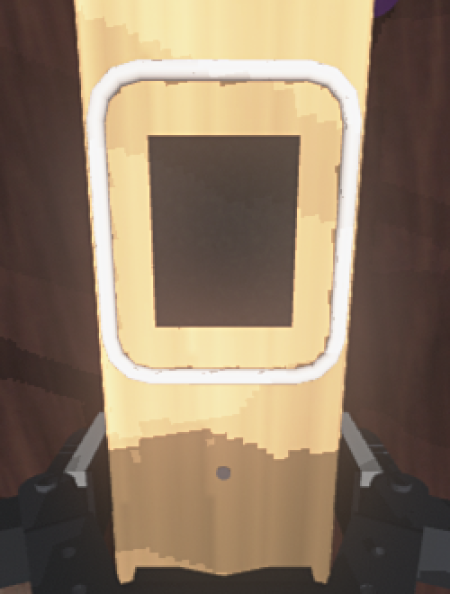

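```bash
python3 - <<'E'
from h import *
import pickle
# recover w7 camera from same rigid mount: use w6 pkl and w5 pkl first
def edges(c,rows,x0,x1,endcols,r0,r1):
    g=cv2.GaussianBlur(cv2.cvtColor(c['image'],6).astype(float),(0,0),.7)
    Lp=[];Rp=[];E=[]
    for r in rows:
        d=np.diff(g[r,x0:x1]); m=len(d)//2
        def sub(k): 
            a,b,e=np.abs(d[k-1:k+2]); return k+.5*(a-e)/(a-2*b+e+1e-9)
        i=np.argmax(d[2:m-20])+2; j=np.argmin(d[m+20:-2])+m+20
        Lp.append(atz(c,(x0+sub(i)+.5,r),.012)); Rp.append(atz(c,(x0+sub(j)+.5,r),.012))
    for q in endcols:
        d=np.abs(np.diff(g[r0:r1,q])); k=np.argmax(d[1:-1])+1; a,b,e=d[k-1:k+2]; E.append(atz(c,(q,r0+k+.5*(a-e)/(a-2*b+e+1e-9)+.5),.012))
    return [np.array(v) for v in(Lp,Rp,E)]
B=np.array([.5855,-.283,0.]);R=Ro.from_euler('z',-.163).as_matrix()
for n,a in dict(w5=(range(124,155,2),200,315,range(222,292,5),112,126),w6=(range(125,215,3),195,310,range(222,284,5),112,126)).items():
    c=pickle.load(open(n+'.pkl','rb')); 
    for s,P in zip(('left','right','end'),edges(c,*a)):
        l=(P-B)@R; k=0 if s!='end' else 1
        print(n,s,'median local',np.median(l[:,k]).round(4),'slope',np.polyfit(l[:,1-k],l[:,k],1)[0].round(4),'mad',np.median(abs(l[:,k]-np.median(l[:,k]))).round(4))
E
```

```text
w5 left median local -0.0392 slope -0.0132 mad 0.0001
w5 right median local 0.0391 slope 0.0134 mad 0.0001
w5 end median local 0.1276 slope 0.001 mad 0.0
w6 left median local -0.039 slope -0.0036 mad 0.0001
w6 right median local 0.0389 slope -0.0013 mad 0.0001
w6 end median local 0.1276 slope 0.0027 mad 0.0
```

```bash
python3 -m jog '[[-0.005,0,0.001,-0.0035,0.003,0.08,0.4],[-0.005,0,0.001,-0.0035,0.003,0.14,0.4],[-0.005,0,0.001,-0.0035,0.003,0.175,0.4],[-0.005,0,0.001,-0.0035,0.003,0.18,0.4],[-0.005,0,0.001,-0.0035,0.003,0.18,0.4],[-0.005,0,0.001,-0.0035,0.003,0.18,0.4]]'
python3 - <<'E'
from h import *
import pickle
C={n:snap(n,n+'11.png') for n in('scene','side')}; pickle.dump(C,open('c11.pkl','wb'))
for n in C:
    a=tip_of('station_hood',n)[:1]; print(n,a,'expect',proj(C[n],np.array([.5856,-.2834,.03])))
go([.586,-.2838,.018],np.pi/2-.162)
E
```

```text
clock: 23.7
tcp_pos: [0.5863, -0.2853, 0.0395]
tool_rot: [3.139, 0.002, 1.407]
force: [0.1, 0.2, -1.7]
opening: 0.0622
finger_force: 67.1
scene [{'location': [296.3, 196.1], 'p': 0.75}] expect [298.3114 199.4864]
side [{'location': [258.0, 172.7], 'p': 0.68}] expect [256.1661 175.1654]
turn [ 0.002  0.002 -0.002] shift [ 0.0031 -0.0002  0.0413] rows~ 1.0 tcp [ 0.5858 -0.2853  0.0386] [3.1398 0.0013 1.4072] t 23.9
```

```bash
python3 -m jog '[[0.002,0.002,-0.001,0.003,0,0,0.4],[0.002,0.002,-0.001,0.003,0,0.008,0.4],[0.002,0.002,-0.001,0.003,0,0.016,0.4],[0.002,0.002,-0.001,0.003,0,0.022,0.4],[0.002,0.002,-0.001,0.003,0,0.028,0.4],[0.002,0.002,-0.001,0.003,0,0.033,0.4],[0.002,0.002,-0.001,0.003,0,0.033,0.4]]'
python3 -c "
from h import *
go([.586,-.2838,.0187],np.pi/2-.162);s=sense();print(s['force'],s['wrist_torque'])"
```

```text
clock: 24.6
tcp_pos: [0.585, -0.2833, 0.0198]
tool_rot: [-3.138, -0.001, 1.408]
force: [-0.9, 0.0, -1.2]
opening: 0.0617
finger_force: 67.1
turn [-0.004 -0.002 -0.001] shift [-0.0007  0.0021  0.0021] rows~ 1.0 tcp [ 0.585  -0.2833  0.0198] [-3.1384 -0.0015  1.4079] t 24.6
[-0.9469  0.0395 -1.2094] [-0.0351  0.025   0.0124]
```

```bash
python3 -m jog '[[-0.003,-0.001,0,0,0.0015,0.001,0.4],[-0.003,-0.001,0,0,0.0015,0.002,0.4],[-0.003,-0.001,0,0,0.0015,0.003,0.4],[-0.003,-0.001,0,0,0.0015,0.003,0.4],[-0.003,-0.001,0,0,0.0015,0.003,0.4]]'
python3 -c "
from h import *
go([.586,-.2838,.0187],np.pi/2-.162);s=sense();print(s['force'],s['wrist_torque'])"
```

```text
clock: 25.1
tcp_pos: [0.5861, -0.2836, 0.019]
tool_rot: [3.141, -0.0, 1.408]
force: [-0.3, -0.0, -0.9]
opening: 0.0621
finger_force: 67.1
turn [ 0.    -0.    -0.001] shift [-0.0005 -0.0001  0.0007] rows~ 1.0 tcp [ 0.5861 -0.2836  0.019 ] [ 3.1414 -0.0003  1.408 ] t 25.1
[-0.3344 -0.0451 -0.8971] [-0.0229  0.0786 -0.04  ]
```

```bash
python3 -m jog '[[0,0,0,0,0,0.001,0.4],[0,0,0,0,0,0.001,0.4],[0,0,0,0,0,0.001,1],[0,0,0,0,0,0.001,1],[0,0,0,0,0,0.001,1],[0,0,0,0,0,0.001,1],[0,0,0,0,0,-0.06,1],[0,0,0,0,0,-0.16,1],[0,0,0,0,0,-0.26,1],[0,0,0,0,0,-0.3,1],[0,0,0,0,0,-0.3,1],[0,0,0,0,0,-0.3,1]]'
python3 - <<'E'
from h import *
import pickle
c=snap('wrist','w12.png'); pickle.dump(c,open('w12.pkl','wb'))
o=outline_of('station_hood','wrist')[0]; print(o['p'],o['rect'])
print(fit(c,o['region'],(.063,.240,.034),[.5856,-.2834,-.163],z0=.012))
a=c['image'][10:310,140:370];cv2.imwrite('pics/w12c.png',cv2.resize(a,None,fx=2.6,fy=2,interpolation=3))
go([.4368,.02,.13],np.pi/2-.14)
E
```

```text
clock: 26.3
tcp_pos: [0.5861, -0.2836, 0.169]
tool_rot: [3.141, -0.0, 1.408]
force: [0.1, 0.1, -1.2]
opening: 0.0858
finger_force: 0.0
0.55 [216.7, 58.4, 288.2, 284.7]
(array([ 0.5855, -0.2827, -0.1659]), np.float64(0.022723211094431338))
turn [-0.004 -0.002 -0.029] shift [ 0.5501 -0.3912  0.0751] rows~ 7.0 tcp [ 0.5853 -0.2832  0.1664] [-3.1382 -0.0016  1.4079] t 26.4
```

View pics/w12c.png

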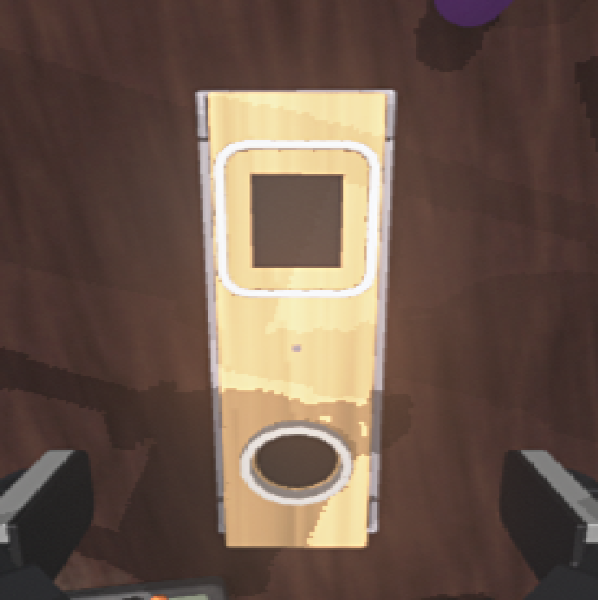

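Hood is seated between the four upstands, cup end over the hub (its top spans roughly (205–395, 92–545) in the crop). Next the earbud case.

```bash
python3 -m jog '[[0,0,-0.029,0.55,-0.391,0.03,1],[0,0,-0.029,0.55,-0.391,0.03,1],[0,0,-0.029,0.55,-0.391,0.03,1],[0,0,-0.029,0.55,-0.391,0.03,1],[0,0,-0.029,0.55,-0.391,0.03,1],[0,0,-0.029,0.55,-0.391,0.03,1],[0,0,-0.029,0.55,-0.391,0.03,1],[0,0,-0.029,0.55,-0.391,0.075,1],[0,0,-0.029,0.55,-0.391,0.075,1],[0,0,-0.029,0.55,-0.391,0.075,1],[0,0,-0.029,0.55,-0.391,0.075,1],[0,0,-0.029,0.55,-0.391,0.075,1]]'
python3 - <<'E'
from h import *
c=snap('wrist','w13.png')
o=outline_of('earbud_case','wrist')[0]; print(o['p'],o['rect'],[a['location'] for a in tip_of('earbud_case','wrist')[:1]])
k=max(cv2.findContours(o['region'].astype(np.uint8),0,1)[0],key=cv2.contourArea)[:,0,:]
for z in(.011,.015):
    P=np.array([atz(c,u,z)[:2] for u in k]); 
    print(z,cv2.minAreaRect((P*1000).astype(np.float32)),cv2.fitEllipse((P*1000).astype(np.float32)))
print(atz(c,tip_of('earbud_case','wrist')[0]['location'],0))
s=camera('scene');d=camera('side')
a=tip_of('earbud_case','scene');b=tip_of('earbud_case','side')
if a and b: print(tri([(s,a[0]['location']),(d,b[0]['location']),(c,tip_of('earbud_case','wrist')[0]['location'])]))
go([.4368,.02,.13],np.pi/2-.14)
E
```

```text
clock: 27.6
tcp_pos: [0.4382, 0.0188, 0.1321]
tool_rot: [3.141, -0.0, 1.429]
force: [0.2, 0.1, 1.1]
opening: 0.0855
finger_force: 0.0
0.71 [227.7, 154.8, 278.3, 213.1] [[251.1, 180.3]]
0.011 ((437.099365234375, 20.49298095703125), (59.21022033691406, 46.934593200683594), 80.4122314453125) ((436.1165466308594, 20.247711181640625), (47.746646881103516, 61.17060089111328), 166.19476318359375)
0.015 ((437.25885009765625, 21.54558563232422), (58.3085823059082, 46.21989440917969), 80.41224670410156) ((436.2909240722656, 21.304054260253906), (47.01958084106445, 60.23910903930664), 166.19476318359375)
[0.4353 0.0219 0.    ]
(array([0.4396, 0.0205, 0.0002]), [np.float64(0.008128321313828412), np.float64(0.004287831982268383), np.float64(0.004584461337004104)])
turn [ 0. -0. -0.] shift [ 0.0008 -0.0021  0.0032] rows~ 1.0 tcp [0.4378 0.0195 0.1316] [ 3.1414 -0.0003  1.4307] t 28.05
```

```bash
python3 -m jog '[[0,0,0.05,0.002,-0.002,0.1,1],[0,0,0.05,0.002,-0.002,0.18,1],[0,0,0.05,0.002,-0.002,0.23,1],[0,0,0.05,0.002,-0.002,0.253,1],[0,0,0.05,0.002,-0.002,0.253,1],[0,0,0.05,0.002,-0.002,0.253,1],[0,0,0.05,0.002,-0.002,0.253,0.3],[0,0,0.05,0.002,-0.002,0.253,0.3],[0,0,0.05,0.002,-0.002,0.253,0.3],[0,0,0.05,0.002,-0.002,0.253,0.3],[0,0,0.05,0.002,-0.002,0.253,0.3],[0,0,0.05,0.002,-0.002,0.253,0.3]]' 40
python3 -c "
from h import *
go([.5957,-.2207,.15],np.pi/2-.164)"
```

```text
clock: 29.25
tcp_pos: [0.4378, 0.0206, 0.0065]
tool_rot: [3.139, -0.001, 1.391]
force: [-1.6, -0.3, 5.5]
opening: 0.0427
finger_force: 40.9
turn [ 0.003 -0.001 -0.019] shift [-0.4184  0.3975 -0.2863] rows~ 7.0 tcp [0.4378 0.0206 0.0065] [ 3.1391 -0.0007  1.3915] t 29.25
```

```bash
python3 -m jog '[[0,0,0,0,0,-0.1,0.3],[0,0,0,0,0,-0.2,0.3],[0,0,0,0,0,-0.286,0.3],[0,0,0,0,0,-0.286,0.3],[0.003,-0.001,-0.019,-0.4184,0.3975,-0.286,0.3],[0.003,-0.001,-0.019,-0.4184,0.3975,-0.286,0.3],[0.003,-0.001,-0.019,-0.4184,0.3975,-0.286,0.3],[0.003,-0.001,-0.019,-0.4184,0.3975,-0.286,0.3],[0.003,-0.001,-0.019,-0.4184,0.3975,-0.286,0.3],[0.003,-0.001,-0.019,-0.4184,0.3975,-0.286,0.3],[0.003,-0.001,-0.019,-0.4184,0.3975,-0.286,0.3],[0.003,-0.001,-0.019,-0.4184,0.3975,-0.286,0.3],[0.003,-0.001,-0.019,-0.4184,0.3975,-0.286,0.3],[0.003,-0.001,-0.019,-0.4184,0.3975,-0.286,0.3],[0.003,-0.001,-0.019,-0.4184,0.3975,-0.286,0.3]]'
python3 - <<'E'
from h import *
c=snap('wrist','w14.png'); s=sense(); print(s['tcp_pos'],s['opening'],s['finger_force'])
o=outline_of('earbud_case','wrist')
for q in o[:1]:
    k=max(cv2.findContours(q['region'].astype(np.uint8),0,1)[0],key=cv2.contourArea)[:,0,:]
    P=np.array([atz(c,u,s['tcp_pos'][2]-.0065+.013)[:2] for u in k]); print(q['p'],q['rect'],cv2.minAreaRect((P*1000).astype(np.float32)))
go([.5957,-.2207,.0535],np.pi/2-.164)
E
```

```text
clock: 30.75
tcp_pos: [0.595, -0.2197, 0.1488]
tool_rot: [-3.14, 0.001, 1.408]
force: [0.7, -0.7, -0.8]
opening: 0.0424
finger_force: 41.2
[ 0.5951 -0.2199  0.1488] 0.04265360305033561 41.24058711912994
0.79 [212.0, 191.6, 298.2, 293.5] ((593.9826049804688, -219.66481018066406), (62.28847885131836, 45.17097473144531), 80.12688446044922)
turn [-0.002  0.001  0.001] shift [-0.0011  0.0018  0.1903] rows~ 2.0 tcp [ 0.5951 -0.22    0.1487] [-3.1403  0.0006  1.4073] t 30.85
```

```bash
python3 -m jog '[[-0.002,0,0,-0.001,0.002,0.08,0.3],[-0.002,0,0,-0.001,0.002,0.14,0.3],[-0.002,0,0,-0.001,0.002,0.17,0.3],[-0.002,0,0,-0.001,0.002,0.185,0.3],[-0.002,0,0,-0.001,0.002,0.19,0.3],[-0.002,0,0,-0.001,0.002,0.19,0.3],[-0.002,0,0,-0.001,0.002,0.19,0.3]]'
python3 -c "
from h import *
go([.5957,-.2207,.053],np.pi/2-.164)"
```

```text
clock: 31.55
tcp_pos: [0.5967, -0.2217, 0.055]
tool_rot: [3.139, 0.001, 1.406]
force: [0.3, 0.2, -0.1]
opening: 0.0426
finger_force: 41.2
turn [ 0.003  0.001 -0.001] shift [ 0.0017 -0.0024  0.004 ] rows~ 1.0 tcp [ 0.5967 -0.2217  0.055 ] [3.1394 0.0012 1.4064] t 31.55
```

```bash
python3 -m jog '[[0.002,0.001,0,0.0015,-0.002,0.002,0.3],[0.002,0.001,0,0.0015,-0.002,0.003,0.3],[0.002,0.001,0,0.0015,-0.002,0.003,0.3],[0.002,0.001,0,0.0015,-0.002,0.003,0.75],[0.002,0.001,0,0.0015,-0.002,0.003,0.75],[0.002,0.001,0,0.0015,-0.002,0.003,0.75],[0.002,0.001,0,0.0015,-0.002,0.003,0.75],[0.002,0.001,0,0.0015,-0.002,-0.06,0.8],[0.002,0.001,0,0.0015,-0.002,-0.16,1],[0.002,0.001,0,0.0015,-0.002,-0.24,1],[0.002,0.001,0,0.0015,-0.002,-0.24,1],[0.002,0.001,0,0.0015,-0.002,-0.24,1]]'
python3 - <<'E'
from h import *
c=snap('wrist','w15.png')
q=outline_of('earbud_case','wrist')[0]
k=max(cv2.findContours(q['region'].astype(np.uint8),0,1)[0],key=cv2.contourArea)[:,0,:]
P=np.array([atz(c,u,.046+.013)[:2] for u in k]); print(q['p'],q['rect'],cv2.minAreaRect((P*1000).astype(np.float32)))
o=outline_of('station_hood','wrist')[0]
print(o['p'],o['rect'],fit(c,(o['region']|q['region']),(.063,.240,.034),[.5855,-.2828,-.163],z0=.012))
t=tip_of('torch','wrist');print([(a['p'],a['location'],atz(c,a['location'],0)) for a in t])
go([.36,-.11,.26],np.pi/2-.16)
E
```

```text
clock: 32.75
tcp_pos: [0.5957, -0.2207, 0.1747]
tool_rot: [3.141, 0.0, 1.406]
force: [-0.2, -0.4, -1.6]
opening: 0.0854
finger_force: 0.0
0.66 [231.0, 157.8, 280.1, 218.1] ((595.5357666015625, -220.92333984375), (58.20165252685547, 46.489810943603516), 79.15186309814453)
0.93 [222.6, 126.4, 284.7, 318.4] (array([ 0.5856, -0.2824, -0.167 ]), np.float64(0.07221532915066954))
[(0.89, [297.2, 12.9], array([ 0.6677, -0.0599,  0.    ])), (0.88, [136.0, 33.2], array([ 0.4976, -0.0505,  0.    ])), (0.77, [102.4, 94.5], array([ 0.443 , -0.1032,  0.    ])), (0.56, [314.3, 75.6], array([ 0.6791, -0.1227,  0.    ]))]
turn [-0.008 -0.002 -0.006] shift [ 0.1407 -0.4993 -0.1758] rows~ 6.0 tcp [ 0.5943 -0.2201  0.1705] [-3.1356 -0.0013  1.4064] t 32.95
```

```bash
python3 -c "
from h import *
go([.445,-.13,.22],np.pi/2-.16)"
```

```text
turn [-0.008 -0.002 -0.006] shift [ 0.129  -0.3246 -0.0968] rows~ 4.0 tcp [ 0.5943 -0.2201  0.1705] [-3.1356 -0.0013  1.4064] t 32.95
```

```bash
python3 -m jog '[[0,0,-0.006,0.129,-0.3246,-0.0968,1],[0,0,-0.006,0.129,-0.3246,-0.0968,1],[0,0,-0.006,0.129,-0.3246,-0.0968,1],[0,0,-0.006,0.129,-0.3246,-0.0968,1],[0,0,-0.006,0.129,-0.3246,-0.0968,1],[0,0,-0.006,0.129,-0.3246,-0.0968,1],[0,0,-0.006,0.129,-0.3246,-0.0968,1]]'
cat >> h.py <<'E'
def fitcyl(c,reg,r,h,x0,z0=0):
    a=np.linspace(0,2*np.pi,24,endpoint=False); m=reg.astype(np.float32)
    f=lambda p:np.abs(hullmask(c,[np.array([p[0]+r*np.cos(t),p[1]+r*np.sin(t),z]) for t in a for z in(z0,z0+h)])-m).sum()
    q=minimize(f,x0,method='Nelder-Mead',options=dict(initial_simplex=np.array(x0)+np.array([[0,0],[.01,0],[0,.01]]),xatol=1e-5,fatol=.01))
    return q.x,q.fun/m.sum()
E
python3 - <<'E'
from h import *
for n in('wrist','scene','side'):
    c=snap(n,n+'16.png')
    for o in outline_of('torch',n):
        k=o['region']; col=c['image'][k].mean(0)
        x,e=fitcyl(c,k,.0145,.103,[.4445,-.102]); 
        if e<.5: print(n,round(o['p'],2),np.round(o['rect']),col.round(),x,round(e,3))
go([.4445,-.102,.15],np.pi/2-.16)
E
```

```text
clock: 33.65
tcp_pos: [0.4458, -0.1305, 0.2204]
tool_rot: [-3.137, -0.001, 1.411]
force: [-0.2, 0.3, -0.6]
opening: 0.0854
finger_force: 0.0
wrist 0.56 [237. 137. 262. 166.] [77. 78. 82.] [ 0.4442 -0.0974] 0.219
scene 0.91 [253. 140. 263. 176.] [107.  52.  90.] [ 0.6833 -0.1226] 0.24
scene 0.84 [229. 138. 243. 174.] [130.  65.  37.] [ 0.6703 -0.0618] 0.187
scene 0.69 [191. 182. 207. 225.] [46. 47. 51.] [ 0.4439 -0.1018] 0.21
side 0.9 [280. 178. 294. 222.] [64. 63. 66.] [ 0.4447 -0.1039] 0.154
turn [-0.005 -0.001 -0.   ] shift [ 0.0557 -0.0111  0.1423] rows~ 2.0 tcp [ 0.4458 -0.1305  0.2211] [-3.138  -0.0006  1.4108] t 33.95
```

```bash
python3 -m jog '[[-0.004,0,0,0.0575,-0.012,0.05,1],[-0.004,0,0,0.0575,-0.012,0.1,1],[-0.004,0,0,0.0575,-0.012,0.16,1],[-0.004,0,0,0.0575,-0.012,0.22,1],[-0.004,0,0,0.0575,-0.012,0.28,1],[-0.004,0,0,0.0575,-0.012,0.34,1],[-0.004,0,0,0.0575,-0.012,0.352,1],[-0.004,0,0,0.0575,-0.012,0.352,1],[-0.004,0,0,0.0575,-0.012,0.352,1]]'
python3 -c "
from h import *
s=sense();print(s['force']);go([.4443,-.101,.045],np.pi/2-.16)
c=snap('wrist','w17.png')
for o in outline_of('torch','wrist')[:3]: print(o['p'],o['rect'],c['image'][o['region']].mean(0).round())"
```

```text
clock: 34.85
tcp_pos: [0.4448, -0.1011, 0.0475]
tool_rot: [3.139, -0.0, 1.411]
force: [0.3, -0.8, 0.4]
opening: 0.0853
finger_force: 0.0
[ 0.3171 -0.794   0.3543]
turn [ 0.004 -0.     0.   ] shift [ 0.0001 -0.001   0.005 ] rows~ 1.0 tcp [ 0.4448 -0.1011  0.0475] [ 3.1385 -0.      1.411 ] t 34.85
0.73 [294.7, 109.3, 413.9, 185.1] [ 53.  55. 166.]
0.69 [222.7, 195.0, 283.5, 317.0] [56. 57. 59.]
```

```bash
python3 -m jog '[[0.003,0,0,0,0,0.002,0.15],[0.003,0,0,0,0,0.002,0.15],[0.003,0,0,0,0,0.002,0.15],[0.003,0,0,0,0,0.002,0.15],[0.003,0,0,0,0,0.002,0.15],[0.003,0,0,0,0,0.002,0.15],[0.003,0,0,0,0,0.002,0.15]]' 40
python3 -c "
from h import *
s=sense();print(s['force'],s['tcp_pos'],s['tool_rot'])
for n in('wrist','scene','side'):
    c=camera(n)
    for o in outline_of('torch',n):
        x,e=fitcyl(c,o['region'],.0145,.103,[.4445,-.102])
        if np.hypot(*(x-[.4445,-.102]))<.02: print(n,round(o['p'],2),np.round(o['rect']),x,round(e,3))
go([.4443,-.101,.18],np.pi/2-.16)"
```

```text
clock: 35.65
tcp_pos: [0.4439, -0.1008, 0.0451]
tool_rot: [-3.14, -0.0, 1.411]
force: [-2.6, 0.0, 3.2]
opening: 0.0283
finger_force: 39.3
[-2.5828  0.0401  3.2158] [ 0.4439 -0.1008  0.0451] [-3.1403 -0.0003  1.4111]
wrist 0.95 [223. 195. 285. 316.] [ 0.4447 -0.0912] 0.339
scene 0.91 [193. 180. 208. 223.] [ 0.4445 -0.102 ] 0.47
side 0.91 [282. 179. 296. 221.] [ 0.4433 -0.1044] 0.316
turn [-0.002 -0.     0.   ] shift [-0.0002  0.0005 -0.2699] rows~ 3.0 tcp [ 0.4439 -0.1008  0.0451] [-3.1403 -0.0003  1.4111] t 35.95
```

```bash
python3 -c "
from h import *
go([.5752,-.345,.155],np.pi/2-.16)"
python3 -m jog '[[0,0,0,0,0,-0.1,0.15],[0,0,0,0,0,-0.2,0.15],[0,0,0,0,0,-0.25,0.15],[0,0,0,0,0,-0.25,0.15],[0,0,0,0,0,-0.25,0.15]]'
python3 -c "
from h import *
go([.5752,-.345,.155],np.pi/2-.16)"
```

```text
turn [-0.002 -0.     0.   ] shift [-0.4404  0.3366 -0.2205] rows~ 6.0 tcp [ 0.4439 -0.1008  0.0451] [-3.1403 -0.0003  1.4111] t 35.95
clock: 36.45
tcp_pos: [0.4441, -0.1009, 0.169]
tool_rot: [-3.14, -0.0, 1.411]
force: [-0.0, 0.1, -2.0]
opening: 0.0281
finger_force: 39.7
turn [-0.002 -0.001  0.   ] shift [-0.4404  0.3367  0.0273] rows~ 6.0 tcp [ 0.4441 -0.1009  0.169 ] [-3.1399 -0.0004  1.4111] t 36.45
```

```bash
python3 -m jog '[[0,0,0,-0.44,0.3367,0,0.15],[0,0,0,-0.44,0.3367,0,0.15],[0,0,0,-0.44,0.3367,0,0.15],[0,0,0,-0.44,0.3367,0,0.15],[0,0,0,-0.44,0.3367,0,0.15],[0,0,0,-0.44,0.3367,0,0.15],[0,0,0,-0.44,0.3367,0,0.15],[0,0,0,-0.44,0.3367,0,0.15],[0,0,0,-0.44,0.3367,0.027,0.15],[0,0,0,-0.44,0.3367,0.027,0.15],[0,0,0,-0.44,0.3367,0.027,0.15]]'
python3 - <<'E'
from h import *
import pickle
s=sense(); P=s['tcp_pos']; print(P,s['tool_rot'])
X=Ro.from_euler('xyz',s['tool_rot']).apply([1,0,0])
a=np.linspace(0,2*np.pi,48)
for n in('wrist','scene','side'):
    c=snap(n,n+'18.png')
    for o in outline_of('torch',n):
        print(n,round(o['p'],2),np.round(o['rect'],1),c['image'][o['region']].mean(0).round())
        if n=='wrist':
            for d in(-.006,-.003,0,.003,.006):
                ctr=P+X*d; print(d,min(proj(c,ctr+[.0145*np.cos(t),.0145*np.sin(t),.103-.0451])[1] for t in a).round(1))
        else:
            x,e=fitcyl(c,o['region'],.0145,.103,P[:2],z0=P[2]-.0451); print(x-P[:2],e)
    # cup check
go([.5752,-.345,.105],np.pi/2-.16)
E
```

```text
clock: 37.55
tcp_pos: [0.5747, -0.3435, 0.1552]
tool_rot: [-3.139, -0.001, 1.412]
force: [0.2, -0.1, -0.7]
opening: 0.0279
finger_force: 40.1
[ 0.5747 -0.3435  0.1552] [-3.1389 -0.001   1.4122]
wrist 0.61 [223.  196.2 287.4 318.5] [61. 63. 68.]
-0.006 290.5
-0.003 283.5
0 276.3
0.003 269.1
0.006 261.7
scene 0.88 [188.1 163.5 204.3 205. ] [ 15.  20. 138.]
[ 1.3544 -0.4634] 1.0
scene 0.72 [319.5 136.7 336.4 185.1] [50. 54. 57.]
[ 0.004  -0.0006] 1.0812146892655368
scene 0.7 [255.2 139.6 266.1 177. ] [114.  57.  93.]
[ 1.3544 -0.4634] 1.0
scene 0.62 [232.1 137.7 241.2 173.3] [130.  66.  40.]
[ 1.3544 -0.4634] 1.0
side 0.82 [183.7 175.9 204.1 216.5] [157.  80.  47.]
[ 69.7407 -82.5917] 1.0002860411899313
side 0.78 [259.  103.5 269.8 141.2] [62. 61. 62.]
[ 0.0034 -0.0124] 0.42813670411985016
side 0.7 [255.2 185.9 267.2 231.1] [ 42.  44. 160.]
[ 69.7407 -82.5917] 1.000249500998004
side 0.62 [197.8 166.5 205.9 204.7] [131.  62. 102.]
[ 69.7407 -82.5917] 1.0003955696202531
turn [-0.001  0.     0.   ] shift [-0.0005 -0.0002  0.1032] rows~ 2.0 tcp [ 0.5753 -0.3448  0.1566] [-3.141   0.0001  1.4112] t 37.85
```

```bash
python3 - <<'E'
from h import *
s=sense(); P=s['tcp_pos']; M=Ro.from_euler('xyz',s['tool_rot']); X=M.apply([1,0,0])
a=np.linspace(0,2*np.pi,96)
c=camera('wrist'); o=outline_of('torch','wrist')[0]; print(o['rect'])
r=o['region']; rows=np.where(r.any(1))[0]; w=[(i,np.where(r[i])[0][[0,-1]].tolist()) for i in (rows[3],rows[8],rows[12])]; print(rows[0],w)
for d in(-.006,-.003,0,.003,.006):
    q=np.array([proj(c,P+X*d+[.0145*np.cos(t),.0145*np.sin(t),-.0451]) for t in a]); print(d,q.min(0),q.max(0))
# cup in image: fitted hood prediction vs bright ring
E
```

```text
Traceback (most recent call last):
IndexError: list index out of range
```

```bash
python3 - <<'E'
from h import *
s=sense(); P=s['tcp_pos']; X=Ro.from_euler('xyz',s['tool_rot']).apply([1,0,0]); print(P)
a=np.linspace(0,2*np.pi,96)
c=camera('wrist'); o=outline_of('torch','wrist'); print([x['rect'] for x in o])
for d in(-.006,-.003,0,.003,.006):
    q=np.array([proj(c,P+X*d+[.0145*np.cos(t),.0145*np.sin(t),-.0451]) for t in a]); print(d,q.min(0),q.max(0))
E
```

```text
[ 0.5753 -0.3448  0.1563]
[]
-0.006 [235.4362 201.2056] [273.8238 236.8771]
-0.003 [235.3556 197.3456] [273.9053 233.3188]
0 [235.2743 193.4522] [273.9874 229.7309]
0.003 [235.1924 189.5249] [274.0703 226.1132]
0.006 [235.1098 185.5634] [274.1538 222.4651]
```

```bash
python3 -m jog '[[0,0,0,0.001,0,0.05,0.15],[0,0,0,0.001,0,0.08,0.15],[0,0,0,0.001,0,0.1,0.15],[0,0,0,0.001,0,0.112,0.15],[0,0,0,0.001,0,0.122,0.15],[0,0,0,0.001,0,0.122,0.15],[0,0,0,0.001,0,0.122,0.15]]'
python3 -c "
from h import *
go([.5752,-.344,.0915],np.pi/2-.16);s=sense();print(s['force'],s['wrist_torque'])"
```

```text
clock: 38.75
tcp_pos: [0.5755, -0.3445, 0.0957]
tool_rot: [-3.141, 0.0, 1.411]
force: [1.3, 0.8, -0.9]
opening: 0.0282
finger_force: 40.1
turn [-0.001  0.     0.   ] shift [ 0.0009 -0.0007  0.0084] rows~ 1.0 tcp [ 0.5755 -0.3445  0.0957] [-3.141   0.0001  1.4111] t 38.75
[ 1.3195  0.7587 -0.9026] [-0.0032  0.0397 -0.0563]
```

```bash
python3 -m jog '[[0,0,0,0.001,0,0.004,0.15],[0,0,0,0.001,0,0.007,0.15],[0,0,0,0.001,0,0.009,0.15],[0,0,0,0.001,0,0.009,0.15],[0,0,0,0.001,0,0.009,0.15]]'
python3 -c "
from h import *
go([.5752,-.344,.0915],np.pi/2-.16);s=sense();print(s['force'],s['wrist_torque'])"
```

```text
clock: 39.25
tcp_pos: [0.5754, -0.3439, 0.0911]
tool_rot: [-3.141, -0.0, 1.411]
force: [-0.9, 0.1, 3.4]
opening: 0.0278
finger_force: 40.2
turn [-0.001 -0.     0.   ] shift [-0.0003 -0.0004 -0.0008] rows~ 1.0 tcp [ 0.5754 -0.3439  0.0911] [-3.1408 -0.0001  1.4111] t 39.25
[-0.9214  0.0864  3.4245] [0.1593 0.1792 0.0086]
```

```bash
python3 -m jog '[[0,0,0,0,0,0,0.6],[0,0,0,0,0,0,1],[0,0,0,0,0,0,1],[0,0,0,0,0,0,1],[0,0,0,0,0,0,1],[0,0,0,0,0,-0.06,1],[0,0,0,0,0,-0.14,1],[0,0,0,0,0,-0.24,1],[0,0,0,0,0,-0.32,1],[0,0,0,0,0,-0.36,1],[0,0,0,0.2,-0.15,-0.36,1],[0,0,0,0.2,-0.15,-0.36,1],[0,0,0,0.2,-0.15,-0.36,1],[0,0,0,0.2,-0.15,-0.36,1],[0,0,0,0.2,-0.15,-0.36,1]]'
python3 - <<'E'
from h import *
H=np.array([.5855,-.2828,.012]); R=Ro.from_euler('z',-.164).as_matrix(); T=(H+R@[0,-.063,.034])
print('expect torch',T, sense()['tcp_pos'])
for n in('wrist','scene','side'):
    c=snap(n,n+'19.png')
    for o in outline_of('torch',n):
        u=proj(c,T+[0,0,.05]); l,t,r,b=o['rect']
        if l-15<u[0]<r+15 and t-15<u[1]<b+15: print(n,round(o['p'],2),np.round(o['rect'],1),fitcyl(c,o['region'],.0145,.103,T[:2],z0=.046))
    if n=='wrist':
        q=outline_of('earbud_case',n)
        if q:
            k=max(cv2.findContours(q[0]['region'].astype(np.uint8),0,1)[0],key=cv2.contourArea)[:,0,:]
            P=np.array([atz(c,v,.059)[:2] for v in k]); print(cv2.minAreaRect((P*1000).astype(np.float32)))
        o=outline_of('station_hood',n)
        if o: print('hood',o[0]['rect'],[proj(c,H+R@[a*.0315,.12,.034]).round(1) for a in(-1,1)])
E
```

```text
clock: 40.75
tcp_pos: [0.5175, -0.2332, 0.2712]
tool_rot: [-3.141, 0.0, 1.412]
force: [0.0, 0.5, -0.3]
opening: 0.0855
finger_force: 0.0
expect torch [ 0.5752 -0.345   0.046 ] [ 0.5175 -0.2332  0.2712]
wrist 0.66 [293.7 226.1 330.7 277.2] (array([ 0.5723, -0.3379]), np.float64(0.1684879571810883))
hood [276.9, 107.0, 335.3, 264.7] [array([287.8, 104.1]), array([335.8, 104.3])]
scene 0.75 [315.7 160.6 331.3 207.7] (array([ 0.5802, -0.3437]), np.float64(0.23595238095238094))
side 0.79 [257.6 125.6 269.  160.9] (array([ 0.5764, -0.349 ]), np.float64(0.3554832713754647))
```

```bash
python3 - <<'E'
from h import *
H=np.array([.5855,-.2828,.012]); R=Ro.from_euler('z',-.164).as_matrix()
for n in('scene','side','wrist'):
    c=camera(n)
    for q,p in(('earbud_case',[0,.063,.034]),('station_hood',[0,0,0]),('torch',[0,-.063,.034])):
        X=H+R@p; print(n,q,proj(c,X).round(1),[(round(a['p'],2),np.round(a['location'],1)) for a in tip_of(q,n)[:4]])
s=sense();print(s['force'],s['clock'])
E
```

```text
scene earbud_case [276.5 184.4] [(0.76, array([279.2, 184.7]))]
scene station_hood [297.7 205.6] [(0.88, array([296. , 203.3]))]
scene torch [322.2 204.1] [(0.89, array([324. , 203.9])), (0.84, array([236.6, 171. ])), (0.69, array([259.5, 171.7])), (0.61, array([198. , 199.7]))]
side earbud_case [245.5 177.8] [(0.51, array([245.6, 177.9]))]
side station_hood [256.3 181. ] [(0.8, array([254.8, 181.4])), (0.68, array([262.7, 159.1]))]
side torch [265.6 163. ] [(0.77, array([264.2, 157. ])), (0.68, array([204.7, 206. ])), (0.65, array([193. , 215.4])), (0.64, array([262.2, 226.5]))]
wrist earbud_case [309.4 148. ] [(0.69, array([307.4, 149.1]))]
wrist station_hood [302.5 185.8] [(0.61, array([299.5, 185.6]))]
wrist torch [304.2 232.2] [(0.97, array([351.5,  62.5])), (0.88, array([342.6,  19.6])), (0.81, array([304. , 230.9])), (0.7, array([217.2,  32.9]))]
[0.0543 0.2145 0.9149] 41.75
```

All parts agree with expectation; hand in.

```bash
python3 -c "
from rig import *
print(close_job())"
```

```text
the job is handed in; nothing more can be done
None
```

The charging station is made up and handed in after about 42 s on the robot's clock. My last camera check put the hood, earbud case and torch in their places. The brick and hub were in their wells before the hood went on. The judge returned no verdict.

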